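# Run down the wing nut of a mould clamp

### The job

The filled ring mould under its glass cover must be clamped shut for curing. With a fingertip, push the wings of the clamp's loose wing nut round clockwise (seen from above), stroke after stroke, until the nut is fully down and will turn no further; push, do not pinch the nut between the fingers, and do not force it once it is tight. Leave the cover and the other loose things on the bench where they are.

Things in the scene. Friction and masses are not known exactly. Their poses are not given: they have to be found in the camera images.
- clamp: Fixed clamp stand, dark steel base plate 120 x 235 x 10 mm. Origin: on the axis of the upright threaded stud (8 mm thick, top at 98 mm), at the work surface; z up, open side -x (to the robot). Along its y lie the mould at -90 mm, the stud at 0, a heel block at +62 mm. A steel strap 30 mm wide runs along y under the nut, over the mould.
- fence_mid (a point): Middle of the top edge of the front face of the clamp's upright dark steel fence, 39 mm behind the stud axis (clamp +x), 100 mm above the surface. The fence is 106 mm long along clamp y (y = -33 to +73 mm) and 8 mm thick. It stops a finger from circling behind the nut.
- nut_center (a point): Point on the stud axis at mid height of the nut's wings; 95 mm above the surface when fully loose, 85 mm when tight. The two wings are opposite upright blades reaching 36 mm from the axis, from 11 mm below to 11 mm above this point, 8 mm thick over the pads, 4 mm at the edges. Hub 21 mm thick, its top 2 mm above this point. Strap top 17 mm below this point.
- nut (a joint): Turn of the nut, rad, growing clockwise seen from above; 0 = fully loose (wings along clamp y), 10.5 = tight, a hard stop. Wing direction in the clamp frame, counter-clockwise: +-90 deg minus this angle. Starts between 0 and 4.5; stays where left (friction 0.03 N m, about 1.2 N at a wing). Lowers the strap 0.95 mm per rad; its rubber foot meets the cover when tight.
- push_pads: The two thin raised pads on those wing faces that are pushed to turn the nut clockwise, 17 x 14 mm each, centred 23.5 mm from the axis, their outer faces 4.2 mm from the mid plane of the wings. Origin on the stud axis at the underside of the nut (17 mm below nut_center); y along the wings: on the +y wing the pad faces -x, on the -y wing it faces +x. Turns with the nut.
- back_pads: The same pads on the opposite wing faces. Same origin and axes as push_pads; facing +x on the +y wing and -x on the -y wing. Pressing on push and back pads at the same time is a pinch.
- mould: Round steel ring mould filled with paste, 91 mm across, 40 mm high, seated fast on the clamp's base plate between three locating pins. Origin at the centre of its underside.
- cover: Loose square glass plate 96 x 96 x 6 mm lying on the mould, under the end of the strap. Origin at the centre of its underside.
- timer: Bystander: countdown timer lying flat, 62 x 66 x 19 mm, behind the clamp. Origin at the centre of its underside.
- tape: Bystander: roll of tape lying flat, 96 mm across, 25 mm high, in front of the clamp. Origin at the centre of its underside.
- weight: Bystander: brass check weight with a knob, 33 mm across, 52 mm high, to the left of the clamp. Origin at the centre of its underside.

How it is judged:
At the end, for the whole second after the job is handed in: The wing nut is at rest within 0.25 rad of its tight stop (joint above 10.25 of 10.5); the cover is within 8 mm and the timer, tape roll and weight within 15 mm of where they stood (value of joint nut above 10.25 rad and velocity of joint nut between -0.05 and 0.05 rad/s and distance of cover from where it was at the start of the episode below 0.008 m and distance of each of timer, tape, weight from where it was at the start of the episode below 0.015 m); the robot touches nothing.
It fails at once if the nut is pinched: the fingers press with more than 2 N on push pads and back pads at once (contact force between the fingers and push_pads above 2 N and contact force between the fingers and back_pads above 2 N).
It fails at once if the nut is forced: more than 45 N on the push pads (contact force between the fingers and push_pads above 45 N).
It fails at once if the glass cover is shifted or lifted by more than 8 mm (distance of cover from where it was at the start of the episode above 0.008 m).
It fails at once if a bystander is shifted or lifted by more than 15 mm (distance of any of timer, tape, weight from where it was at the start of the episode above 0.015 m).
It also fails if it takes over 58 s, if anything falls off the work surface, if the arm or the gripper's body presses on something with over 40 N, if the wrist force passes 120 N, or if a joint passes its speed limit or range.

### The arm

A 7-joint arm with a two-finger parallel gripper is mounted at the origin on a cart in front of the work surface, level with it; the furniture and walls round the work are solid. World frame = base frame: x ahead of the robot, y to its left, z up, the work surface at z = 0. Lengths are in m, angles in rad, forces in N, time in s.
With the tool pointing down it reaches from about 0.4 to 0.875 m from the base axis. Payload 19.3 kg.
Tool frame: the origin (TCP) lies at the very end of the fingers, on their centre line; the grasp point (between the pads) lies 19 mm behind it (robot.grasp_offset is the distance from the TCP to the grasp point, in m); y points along the fingers, x is the direction in which the jaws open and shut, and the axes are right-handed (so a half turn about y gives the same grasp; the last joint's range is limited). The gripper opens to 85 mm and grips with 20 to 120 N. Pads are 22 mm wide; open, the fingers measure 114 mm over their backs; the gripper's body (76 mm by 85 mm) begins 54 mm behind the grasp point. The pads swing forward as they close: fully open they stand 13 mm farther back than shut.
Start: joints at [1.126, 0.521, -0.036, 1.599, 0.021, 1.021, -0.113], TCP at [0.229, -0.582, 0.231] pointing down, gripper open.
Joint ranges: [-2.91, 2.91], [-0.3, 2.13], [-1.5, 1.42], [0.17, 2.43], [-1.26, 4.41], [0.16, 1.93], [-2.52, 2.52]. Speed limits (rad/s): [1.89, 1.89, 2.39, 2.39, 3.01, 3.01, 3.01].

### API

Orientations are given as a unit quaternion [x, y, z, w].
In Python, from station import robot gives the robot as it stands.
- The arm moves only by the tool move_arm, never from a script. Its argument "increments" is a list of rows, each an object of numbers: "dx", "dy", "dz": the shift along the tool's x, y, z in m; "rx", "ry", "rz": the turn, a rotation vector about the tool's x, y, z in degrees; "gripper": the opening, from 0 (shut) to 1 (fully open). In form: [{"dx": .., "dy": .., "dz": .., "rx": .., "ry": .., "rz": .., "gripper": ..}, ...]. A call has 1 to 8 rows; each row shifts and turns the commanded pose from where the row before left it, along the tool's axes as they then stand; what a row does not reach is not made up. A row lasts 1/12 s, in which the tool goes at most 41.7 mm and 7.16 degrees, less where a joint would pass 70% of its speed; a pose out of reach is approached as far as the arm can. A call with a gripper value outside its range is refused whole. The fingers move at their own pace and stop on an object; "grip_force" is the grip in N (left out, the last holds). Time passes only in rows, so rows that do not move let the fingers close. It gives the time, the measured TCP pose, the force and the opening at its end, in the units of the state.
- robot.get_obs(): the state, without advancing time (a new reading comes with each control period).
- robot.grab_frame(name): name is "scene" or "top"; returns (picture, depth): 384x512x3 uint8, red, green, blue; 384x512 float32, m along the optical axis (not along the pixel's ray), 0 where there is no reading.
- robot.camera_params(name): a dict with "camera_matrix" (3x3 intrinsics, pixels), "pose" (4x4, takes a point from camera to world coordinates). Camera axes: x right, y up, looking along -z (the intrinsics and any distortion apply to the point x, -y, -z); pixel columns grow to the right and rows downward; lengths in m; the calibration is good to about 2 mm. A picture is of the moment at which its call begins. camera_params takes no time and is no camera call.
- robot.job_done(): hands the job in, once; it reports no verdict.
The state is a dict: "clock": time; "joint_pos": joint angles; "joint_vel": joint speeds; "effort": joint torques, N m; "tcp_pos": TCP position; "eef_rot": TCP orientation; "force": force on the tool from outside, world axes, zero at the start; "ft_torque": the same for the moment, N m; "gripper_width": opening from 0.0 (shut) to 1.0 (fully open).
Only numpy, scipy, OpenCV 4.12 (cv2) and the standard library are available. Lean on these libraries where they do the work, as an engineer would, in place of code of your own. Each camera call takes 0.05 s, during which the arm holds its last target.

## Working session

There is one attempt and no reset: what is moved stays moved. The work goes in short steps, Python scripts to look and compute and a tool call to move; the robot and the scene stay as the last step left them, time stands still between calls to the robot, and variables do not carry over. Pictures are saved under pics/ and viewed, and the job is handed in when it is done.

Besides the shell and the picture viewer there is one more tool, called after "Emit:" as name([rows], argument=value, ...), one row to a line, values as JSON. move_arm: Moves the arm, as the interface text tells. Its arguments: {"type":"object","properties":{"increments":{"type":"array"},"grip_force":{"type":"number"}},"required":["increments"]}

```bash
mkdir -p pics; ls; cat > h.py <<'E'
import numpy as np,cv2
from station import robot
def grab(n,f):
    im,d=robot.grab_frame(n); cv2.imwrite('pics/'+f+'.png',im[:,:,::-1]); np.savez('pics/'+f+'.npz',im=im,d=d)
    return im,d
def pts(n,d):
    p=robot.camera_params(n);K=np.array(p['camera_matrix']);T=np.array(p['pose'])
    v,u=np.mgrid[:d.shape[0],:d.shape[1]]
    x=(u-K[0,2])/K[0,0]*d;y=(v-K[1,2])/K[1,1]*d
    P=np.stack([x,-y,-d,np.ones_like(d)],-1)
    return (P@T.T)[...,:3]
def proj(n,X):
    p=robot.camera_params(n);K=np.array(p['camera_matrix']);T=np.array(p['pose'])
    c=np.linalg.inv(T)@np.append(X,1); return K[0,0]*c[0]/-c[2]+K[0,2],K[1,1]*-c[1]/-c[2]+K[1,2]
E
python3 - <<'E'
from h import *
for n in('scene','top'):
    im,d=grab(n,n+'0'); print(robot.camera_params(n))
print(robot.get_obs())
E
```

```text
pics
{'camera_matrix': array([[364.4616497 ,   0.        , 249.44843965],
       [  0.        , 364.4616497 , 190.29565182],
       [  0.        ,   0.        ,   1.        ]]), 'pose': array([[-5.77638154e-01,  5.23717837e-01, -6.26141988e-01,
         2.30991373e-02],
       [-8.16292937e-01, -3.70545766e-01,  4.43127156e-01,
         4.67062847e-01],
       [ 5.93331603e-05,  7.67082435e-01,  6.41548544e-01,
         6.26381706e-01],
       [ 0.00000000e+00,  0.00000000e+00,  0.00000000e+00,
         1.00000000e+00]])}
{'camera_matrix': array([[415.92121234,   0.        , 257.32797045],
       [  0.        , 415.92121234, 190.66030456],
       [  0.        ,   0.        ,   1.        ]]), 'pose': array([[-0.01033175,  0.98335604, -0.18139502,  0.38838105],
       [-0.9999407 , -0.01078484, -0.00151162,  0.07403838],
       [-0.00344278,  0.18136864,  0.98340915,  0.92380388],
       [ 0.        ,  0.        ,  0.        ,  1.        ]])}
{'clock': 0.1, 'joint_pos': array([ 1.12580932,  0.52194818, -0.03631684,  1.59995726,  0.02120799,
        1.02109584, -0.11280508]), 'joint_vel': array([-0.00095726, -0.00183965,  0.00038193, -0.00115684, -0.0006267 ,
       -0.00125608,  0.00062315]), 'effort': array([ 4.84757067e-03, -9.28485346e+01,  1.98464759e+00, -3.70532262e+01,
        1.81515457e-02,  5.48564305e-03, -4.87542525e-05]), 'tcp_pos': array([ 0.22864493, -0.58134747,  0.23078504]), 'eef_rot': array([-0.58421311,  0.39841804, -0.39778859,  0.58457022]), 'force': array([-0.11380975,  0.15597237, -0.04895883]), 'ft_torque': array([0.03710611, 0.0200528 , 0.05426874]), 'gripper_width': 1.003396956460495}
```

View pics/scene0.png

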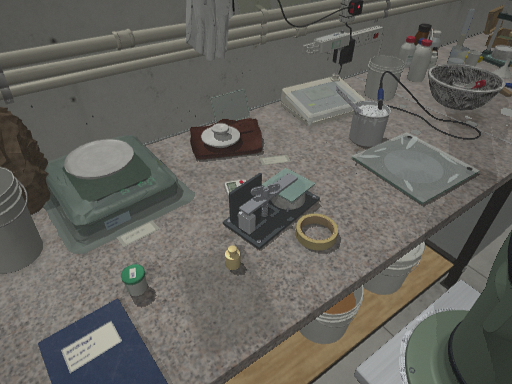

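View pics/top0.png

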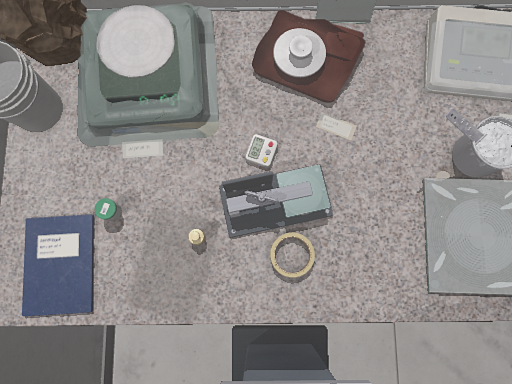

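```bash
python3 - <<'E'
from h import *
im=np.load('pics/top0.npz')['im'][120:290,180:350];a=cv2.resize(im,(680,680),interpolation=cv2.INTER_CUBIC)
cv2.imwrite('pics/z1.png',cv2.resize(a,(600,600))[:,:,::-1])
im=np.load('pics/scene0.npz')['im'][160:270,215:345];cv2.imwrite('pics/z2.png',cv2.resize(im,(700,592),interpolation=cv2.INTER_CUBIC)[:,:,::-1])
d=np.load('pics/top0.npz')['d'];P=pts('top',d)
z=np.round(P[150:240:4,216:336:5,2]*1000).astype(int)
print(z)
E
```

```text
[[ -1   0   4   2   1  -2   0  18  20  14  20  18  -4   0   1   3  -3  -1
    1   4  -3  -1   0   2]
 [ -3   0  -1   1   2   1  17  16  18  19  18  17   0   1   0   0  -1  -2
   -3   1  -2   0   1   4]
 [  1  -2   1   0   1  -1  19  16  20  18  19  18   0   1   2   1   3  -2
   -1   1   1  -1   1   1]
 [ -1   1   0  -1   0   0  -1   2  19  20  18  12   0   0   0  -1   0   0
    1   0   2   0   2  -1]
 [  1   1  -1   2   2   3   3   1  -1   2  13  -3   1  -2  -1  -1  -1   2
    0  57  59   4   3   0]
 [  0   1   0  -1  -1   2   0   0   1   2   3  -1  -1  -2  -2   9  54  57
   55  55  54   9   0  -1]
 [ -2  -2   0  -1   0  -1  -1  -1  98 100 101 100  11  57  56  55  55  55
   55  59  56  57   1  -1]
 [ -1  -2   1   2  -1 101 101  97  97  84  76  66  11  55  56  54  54  59
   56  56  56  56  -3   1]
 [  2   2  99 102  97  88  77  66  55  46  35  19   9  55  54  59  55  54
   75  59  55  56   1   2]
 [  2  13  78  69  57  47  35  23  15   8   9  10  11  54  78  76  74  75
   77  55  58  56  -1  -1]
 [ -1   8  38  27  26  10  11   9   5  11  75  76 924  74  74  77  75  75
   76  75  54  5
[... 523 characters left out ...]
 0   9  57  43  11   9  12  11  10   8   9  11  10  60  58  55  19
    9  10 924   9  10  12]
 [  0   1  13  11   9  10   9  10  10  11  10  10   9  10  10  11  12   9
   11   6  10   0   0   0]
 [ -2   0   9  10   9  11  13  11   8  11  10   8   7   9   7   9   8   7
    0   0   1   0   5   3]
 [  1   0  -2  12  11   9   8  10  11  10   6  10   9   8   1  -1   1   1
    2   2   1  -1  -3  -1]
 [  0  -1   0  11  11   9  10  14   9   9   1   1   1   0   1   2   1  -1
    0   3  -2   1  -1   2]
 [ -1   1   3   9  10  11   3  -3   0   0   2  -1   2   1  25  28  25  25
   -1   0   0   2   2   1]
 [ -1  -1  -1   1  -1   1  -1  -1  -1   0   3  -1   0  26   1  -2  -2  22
   23  -3   1   1   0   1]]
```

View pics/z1.png

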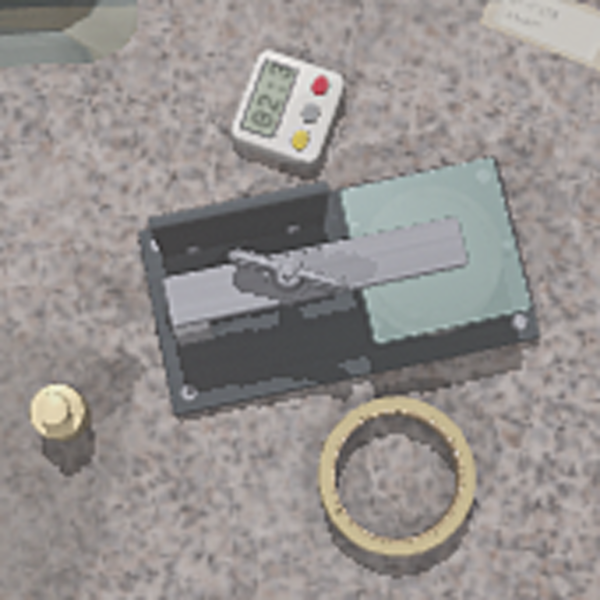

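View pics/z2.png

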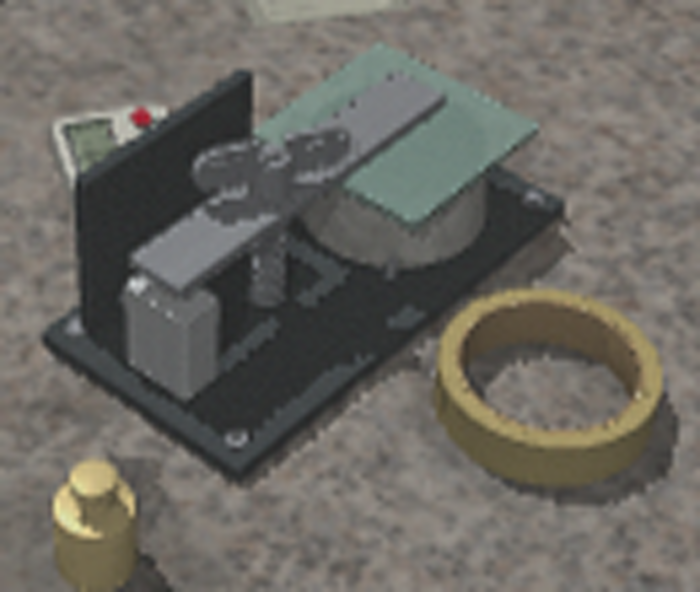

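```bash
cat >> h.py <<'E'
def wings(n,d,c,zc=None):
    P=pts(n,d); m=(P[...,2]>0.083)&(P[...,2]<0.108)&(np.hypot(P[...,0]-c[0],P[...,1]-c[1])<0.039)
    return P[m]
E
python3 - <<'E'
from h import *
for n in('top','scene'):
    d=np.load(f'pics/{n}0.npz')['d'];P=pts(n,d).reshape(-1,3)
    box=(abs(P[:,0]-.62)<.3)&(abs(P[:,1])<.3)
    P=P[box]
    # strap
    S=P[(P[:,2]>.07)&(P[:,2]<.08)]; 
    # keep near
    med=np.median(S[:,:2],0); S=S[np.hypot(*(S[:,:2]-med).T)<.13]
    r=cv2.minAreaRect((S[:,:2]*1000).astype(np.float32)); print(n,'strap z',np.median(S[:,2]),r)
    H=P[(P[:,2]>.085)&(P[:,2]<.112)];H=H[np.hypot(*(H[:,:2]-med).T)<.13]
    # cluster by DBSCAN-ish: connectedness
    print(len(H)); print(np.round(H[np.argsort(H[:,1])]*1000)[::max(1,len(H)//70)].astype(int).tolist())
E
```

```text
top strap z 0.07545938437138539 ((543.48681640625, 60.20780944824219), (55.381595611572266, 164.27784729003906), 11.450207710266113)
447
[[518, 34, 94], [521, 36, 100], [517, 40, 98], [519, 42, 99], [521, 44, 102], [576, 45, 101], [522, 46, 103], [528, 48, 97], [573, 49, 96], [521, 50, 100], [575, 51, 100], [525, 52, 104], [524, 54, 97], [575, 55, 98], [572, 57, 92], [529, 58, 103], [573, 59, 98], [529, 60, 104], [570, 62, 103], [528, 62, 95], [570, 64, 100], [528, 64, 97], [570, 65, 94], [530, 66, 97], [577, 67, 100], [534, 68, 96], [521, 68, 90], [569, 70, 97], [526, 70, 95], [571, 72, 99], [528, 72, 96], [572, 74, 101], [530, 74, 99], [573, 76, 97], [530, 76, 97], [569, 78, 99], [571, 80, 100], [531, 80, 102], [566, 82, 92], [572, 84, 103], [533, 84, 104], [569, 86, 99], [534, 86, 100], [567, 88, 97], [532, 88, 99], [565, 90, 99], [532, 90, 96], [535, 92, 102], [571, 94, 100], [564, 94, 94], [569, 96, 97], [536, 96, 100], [569, 98, 97], [563, 98, 87], [540, 100, 97], [565, 102, 99], [562, 104, 95], [561, 107, 86], [567, 110, 101], [563, 112, 100], [561, 114, 100], [561, 116, 97], 
[... 768 characters left out ...]
0], [566, 72, 90], [565, 73, 85], [525, 74, 89], [528, 75, 93], [530, 76, 89], [572, 77, 98], [566, 78, 90], [529, 79, 89], [530, 82, 98], [530, 82, 104], [532, 83, 98], [529, 85, 88], [564, 86, 98], [531, 87, 94], [533, 88, 102], [563, 89, 95], [530, 90, 90], [564, 91, 86], [563, 92, 89], [569, 93, 98], [564, 94, 99], [565, 96, 99], [564, 97, 94], [568, 97, 98], [570, 98, 97], [537, 99, 90], [565, 102, 99], [561, 105, 97], [560, 108, 97], [560, 111, 98], [558, 112, 90], [562, 115, 98], [566, 118, 97], [558, 121, 98], [561, 123, 100], [562, 126, 98], [554, 128, 92], [554, 131, 96], [556, 133, 90], [559, 136, 98], [552, 138, 86], [557, 140, 99], [552, 144, 86], [554, 145, 88], [551, 147, 85]]
```

```bash
python3 - <<'E'
from h import *
from scipy.spatial.transform import Rotation as R
o=robot.get_obs(); print('tool axes (cols)\n',R.from_quat(o['eef_rot']).as_matrix().round(3))
for n in('top','scene'):
    d=np.load(f'pics/{n}0.npz')['d'];P=pts(n,d).reshape(-1,3)
    W=P[(P[:,2]>.094)&(P[:,2]<.106)&(np.hypot(P[:,0]-.528,P[:,1]-.067)<.045)&(P[:,0]<.552)]
    F=P[(P[:,2]>.094)&(P[:,2]<.106)&(abs(P[:,1]-.095)<.07)&(P[:,0]>.549)&(P[:,0]<.59)]
    for nm,A in(('wing',W),('fence',F)):
        r=cv2.minAreaRect((A[:,:2]*1000).astype(np.float32)); l=cv2.fitLine((A[:,:2]*1000).astype(np.float32),cv2.DIST_HUBER,0,.01,.01).ravel()
        print(n,nm,len(A),np.round(A.mean(0)*1000,1),np.round(np.median(A,0)*1000,1),'line ang',np.degrees(np.arctan2(l[1],l[0])).round(1),l[2:].round(1),'rect',[np.round(q,1) for q in r], 'z98',np.percentile(A[:,2],[50,90]).round(4))
    S=P[(P[:,2]>.071)&(P[:,2]<.079)&(np.hypot(P[:,0]-.528,P[:,1]-.06)<.13)&(abs((P[:,0]-.528)*.98+(P[:,1]-.067)*.19)<.02)]
    l=cv2.fitLine((S[:,:2]*1000).astype(np.float32),cv2.DIST_HUBER,0,.01,.01).ravel()
    print('strap',np.degrees(np.arctan2(l[1],l[0])),l[2:],np.median(S[:,2]))
    C=P[(abs(P[:,2]-.056)<.004)&(np.hypot(P[:,0]-.511,P[:,1]+.021)<.08)&(P[:,1]<.04)]
    print('cover',cv2.minAreaRect((C[:,:2]*1000).astype(np.float32)),np.median(C[:,2]))
E
```

```text
tool axes (cols)
 [[ 0.366 -0.     0.931]
 [-0.931  0.001  0.366]
 [-0.001 -1.    -0.   ]]
top wing 140 [529.   67.1  99.6] [529.1  67.   99.7] line ang 73.4 [528.6  67. ] rect [array([529.4,  67.3]), array([69.4, 14.2]), np.float64(68.1)] z98 [0.0997 0.1038]
top fence 221 [567.   95.6  99.3] [566.8  96.   99.5] line ang -78.3 [567.   95.4] rect [array([567.2,  95.8]), array([  9.2, 104.7]), np.float64(12.0)] z98 [0.0995 0.1013]
strap -78.08817 [532.72186  49.89518] 0.07545861644261964
cover ((546.0293579101562, -21.985111236572266), (90.51661682128906, 96.31883239746094), 12.234404563903809) 0.055941988752960636
scene wing 103 [526.6  68.3  98.7] [528.1  69.9  98.5] line ang 73.2 [526.5  67.3] rect [array([525.9,  67.2]), array([68. , 14.1]), np.float64(78.3)] z98 [0.0985 0.1025]
scene fence 137 [564.   97.7  97.5] [563.7  98.2  97.8] line ang -78.9 [563.3  97.7] rect [array([565.6,  95.6]), array([ 10.1, 105. ]), np.float64(12.2)] z98 [0.0978 0.0993]
strap -79.358406 [524.78894   59.098408] 0.0742661354484766
cover ((545.1195678710938, -23.094146728515625), (93.60555267333984, 99.3999252319336), 11.288888931274414) 0.05468204475924027
```

Emit:
move_arm([
  {"dx":-0.0191,"dz":0.0215,"gripper":0},
  {"dx":-0.0191,"dz":0.0215,"gripper":0},
  {"dx":-0.0191,"dz":0.0215,"gripper":0},
  {"dx":-0.0191,"dz":0.0215,"gripper":0},
  {"dx":-0.0191,"dz":0.0215,"gripper":0},
  {"dx":-0.0191,"dz":0.0215,"gripper":0},
  {"dx":-0.0191,"dz":0.0215,"gripper":0},
  {"dx":-0.0191,"dz":0.0215,"gripper":0},
], grip_force=20)

```text
schema error: expected keys dx, dy, dz, rx, ry, rz, gripper
```

Emit:
move_arm([
  {"dx":-0.0191,"dz":0.0215},
  {"dx":-0.0191,"dz":0.0215},
  {"dx":-0.0191,"dz":0.0215},
  {"dx":-0.0191,"dz":0.0215},
  {"dx":-0.0191,"dz":0.0215},
  {"dx":-0.0191,"dz":0.0215},
  {"dx":-0.0191,"dz":0.0215},
  {"dx":-0.0191,"dz":0.0215},
])

```text
schema error: expected keys dx, dy, dz, rx, ry, rz, gripper
```

Emit:
move_arm([
  {"dx":-0.0191,"dy":0,"dz":0.0215,"rx":0,"ry":0,"rz":0,"gripper":0},
  {"dx":-0.0191,"dy":0,"dz":0.0215,"rx":0,"ry":0,"rz":0,"gripper":0},
  {"dx":-0.0191,"dy":0,"dz":0.0215,"rx":0,"ry":0,"rz":0,"gripper":0},
  {"dx":-0.0191,"dy":0,"dz":0.0215,"rx":0,"ry":0,"rz":0,"gripper":0},
  {"dx":-0.0191,"dy":0,"dz":0.0215,"rx":0,"ry":0,"rz":0,"gripper":0},
  {"dx":-0.0191,"dy":0,"dz":0.0215,"rx":0,"ry":0,"rz":0,"gripper":0},
  {"dx":-0.0191,"dy":0,"dz":0.0215,"rx":0,"ry":0,"rz":0,"gripper":0},
  {"dx":-0.0191,"dy":0,"dz":0.0215,"rx":0,"ry":0,"rz":0,"gripper":0},
], grip_force=20)

```text
clock: 0.77
tcp_pos: [0.3332, -0.3751, 0.2312]
eef_rot: [-0.584, 0.398, -0.398, 0.584]
force: [0.4, -0.4, -0.4]
gripper_width: 0.0
```

Emit:
move_arm([
  {"dx":-0.0191,"dy":0,"dz":0.0215,"rx":0,"ry":0,"rz":0,"gripper":0},
  {"dx":-0.0191,"dy":0,"dz":0.0215,"rx":0,"ry":0,"rz":0,"gripper":0},
  {"dx":-0.0191,"dy":0,"dz":0.0215,"rx":0,"ry":0,"rz":0,"gripper":0},
  {"dx":-0.0191,"dy":0,"dz":0.0215,"rx":0,"ry":0,"rz":0,"gripper":0},
  {"dx":-0.0191,"dy":0,"dz":0.0215,"rx":0,"ry":0,"rz":0,"gripper":0},
  {"dx":-0.0191,"dy":0,"dz":0.0215,"rx":0,"ry":0,"rz":0,"gripper":0},
  {"dx":-0.0191,"dy":0,"dz":0.0215,"rx":0,"ry":0,"rz":0,"gripper":0},
  {"dx":-0.0191,"dy":0,"dz":0.0215,"rx":0,"ry":0,"rz":0,"gripper":0},
])

```text
clock: 1.43
tcp_pos: [0.4373, -0.1699, 0.2312]
eef_rot: [0.584, -0.398, 0.398, -0.584]
force: [1.2, -0.4, -0.0]
gripper_width: -0.001
```

Emit:
move_arm([
  {"dx":-0.0191,"dy":0,"dz":0.0215,"rx":0,"ry":0,"rz":0,"gripper":0},
  {"dx":-0.0191,"dy":0,"dz":0.0215,"rx":0,"ry":0,"rz":0,"gripper":0},
  {"dx":-0.0191,"dy":0,"dz":0.0215,"rx":0,"ry":0,"rz":0,"gripper":0},
  {"dx":-0.0191,"dy":0,"dz":0.0215,"rx":0,"ry":0,"rz":0,"gripper":0},
  {"dx":-0.0191,"dy":0,"dz":0.0215,"rx":0,"ry":0,"rz":0,"gripper":0},
  {"dx":-0.0191,"dy":0,"dz":0.0215,"rx":0,"ry":0,"rz":0,"gripper":0},
  {"dx":-0.0191,"dy":0,"dz":0.0215,"rx":0,"ry":0,"rz":0,"gripper":0},
  {"dx":-0.0191,"dy":0,"dz":0.0215,"rx":0,"ry":0,"rz":0,"gripper":0},
])

```text
clock: 2.1
tcp_pos: [0.5415, 0.0352, 0.2311]
eef_rot: [0.584, -0.398, 0.398, -0.584]
force: [-0.7, -0.6, -0.6]
gripper_width: 0.0
```

Emit:
move_arm([
  {"dx":0,"dy":0,"dz":0,"rx":0,"ry":-7,"rz":0,"gripper":0},
  {"dx":0,"dy":0,"dz":0,"rx":0,"ry":-7,"rz":0,"gripper":0},
  {"dx":0,"dy":0,"dz":0,"rx":0,"ry":-7,"rz":0,"gripper":0},
  {"dx":0,"dy":0,"dz":0,"rx":0,"ry":-7,"rz":0,"gripper":0},
  {"dx":0,"dy":0,"dz":0,"rx":0,"ry":-7,"rz":0,"gripper":0},
  {"dx":0,"dy":0,"dz":0,"rx":0,"ry":-7,"rz":0,"gripper":0},
  {"dx":0,"dy":0,"dz":0,"rx":0,"ry":-7,"rz":0,"gripper":0},
  {"dx":0,"dy":0,"dz":0,"rx":0,"ry":-7,"rz":0,"gripper":0},
])

```text
clock: 2.77
tcp_pos: [0.541, 0.0338, 0.2311]
eef_rot: [0.703, -0.075, 0.075, -0.703]
force: [1.0, -0.3, 0.2]
gripper_width: 0.0
```

Emit:
move_arm([
  {"dx":0,"dy":0,"dz":0,"rx":0,"ry":-7,"rz":0,"gripper":0},
  {"dx":0,"dy":0,"dz":0,"rx":0,"ry":-7,"rz":0,"gripper":0},
  {"dx":0,"dy":0,"dz":0,"rx":0,"ry":-7,"rz":0,"gripper":0},
  {"dx":0,"dy":0,"dz":0,"rx":0,"ry":-7,"rz":0,"gripper":0},
  {"dx":0,"dy":0,"dz":0,"rx":0,"ry":-7,"rz":0,"gripper":0},
  {"dx":0,"dy":0,"dz":0,"rx":0,"ry":-7,"rz":0,"gripper":0},
  {"dx":0,"dy":0,"dz":0,"rx":0,"ry":-7,"rz":0,"gripper":0},
  {"dx":0,"dy":0,"dz":0,"rx":0,"ry":-7,"rz":0,"gripper":0},
])

```text
clock: 3.43
tcp_pos: [0.541, 0.0337, 0.2311]
eef_rot: [-0.656, -0.264, 0.264, 0.656]
force: [-0.4, 0.2, 0.2]
gripper_width: 0.003
```

Emit:
move_arm([
  {"dx":0,"dy":0,"dz":0,"rx":0,"ry":-7,"rz":0,"gripper":0},
  {"dx":0,"dy":0,"dz":0,"rx":0,"ry":-7,"rz":0,"gripper":0},
  {"dx":0,"dy":0,"dz":0,"rx":0,"ry":-7,"rz":0,"gripper":0},
  {"dx":0,"dy":0,"dz":0,"rx":0,"ry":-7,"rz":0,"gripper":0},
  {"dx":0,"dy":0,"dz":0,"rx":0,"ry":-1.8,"rz":0,"gripper":0},
  {"dx":0,"dy":0,"dz":0,"rx":0,"ry":0,"rz":0,"gripper":0},
])

```text
clock: 3.93
tcp_pos: [0.541, 0.0336, 0.231]
eef_rot: [-0.567, -0.422, 0.423, 0.567]
force: [0.6, -0.4, 0.4]
gripper_width: 0.003
```

```bash
cat >> h.py <<'E'
from scipy.spatial.transform import Rotation as R
A=np.array([528.5,67.4])
def st():
    o=robot.get_obs();M=R.from_quat(o['eef_rot']).as_matrix();p=o['tcp_pos']*1000
    q=M.T@np.array([A[0]-p[0],A[1]-p[1],0])
    print('t',o['clock'],'tcp',p.round(1),'alpha',np.degrees(np.arctan2(M[1,0],M[0,0])).round(2),'tilt',(M[2]).round(4),'axis in tool x,z',q[[0,2]].round(1),'F tool',(M.T@o['force']).round(1),'j',o['joint_pos'].round(2)[[0,2,4,6]],'g',round(float(o['gripper_width']),3))
    return o
E
python3 - <<'E'
from h import *
st(); grab('top','t1'); im,d=grab('scene','s1')
P=pts('scene',d)
cv2.imwrite('pics/s1z.png',cv2.resize(im[60:300,150:400],(780,600)[:2] if 0 else (625,600),interpolation=cv2.INTER_CUBIC)[:,:,::-1])
E
```

```text
t 3.9333 tcp [541.   33.6 231. ] alpha 73.36 tilt [ 1.e-04 -1.e+00  8.e-04] axis in tool x,z [28.8 21.7] F tool [-0.3 -0.4 -0.7] j [ 0.44 -0.85  0.44  0.71] g 0.003
```

View pics/s1z.png

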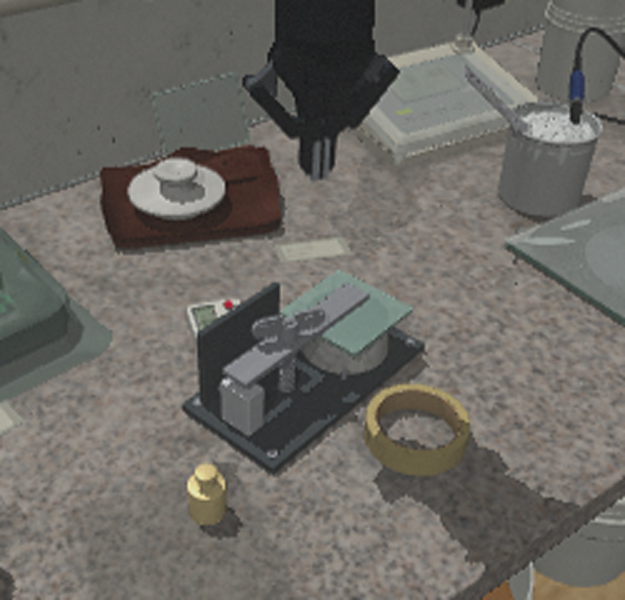

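Emit:
move_arm([
  {"dx":0,"dy":0.025,"dz":0,"rx":0,"ry":0,"rz":0,"gripper":0},
  {"dx":0,"dy":0.025,"dz":0,"rx":0,"ry":0,"rz":0,"gripper":0},
  {"dx":0,"dy":0.025,"dz":0,"rx":0,"ry":0,"rz":0,"gripper":0},
  {"dx":0,"dy":0.025,"dz":0,"rx":0,"ry":0,"rz":0,"gripper":0},
  {"dx":0,"dy":0.02,"dz":0,"rx":0,"ry":0,"rz":0,"gripper":0},
  {"dx":0,"dy":0.013,"dz":0,"rx":0,"ry":0,"rz":0,"gripper":0},
  {"dx":0,"dy":0.01,"dz":0,"rx":0,"ry":0,"rz":0,"gripper":0},
  {"dx":0,"dy":0,"dz":0,"rx":0,"ry":0,"rz":0,"gripper":0},
])

```text
clock: 4.7
tcp_pos: [0.5406, 0.0339, 0.087]
eef_rot: [-0.567, -0.421, 0.422, 0.568]
force: [-0.5, 0.2, -0.5]
gripper_width: -0.0
```

```bash
python3 - <<'E'
from h import *
st();  im,d=grab('scene','s2')
cv2.imwrite('pics/s2z.png',cv2.resize(im[100:280,200:360],(533,600),interpolation=cv2.INTER_CUBIC)[:,:,::-1])
E
```

```text
t 4.7 tcp [540.6  33.9  87. ] alpha 73.25 tilt [-6.0e-04 -1.0e+00  1.7e-03] axis in tool x,z [28.6 21.2] F tool [0.1 0.5 0.6] j [ 0.34 -0.72  0.63  0.54] g -0.0
```

View pics/s2z.png

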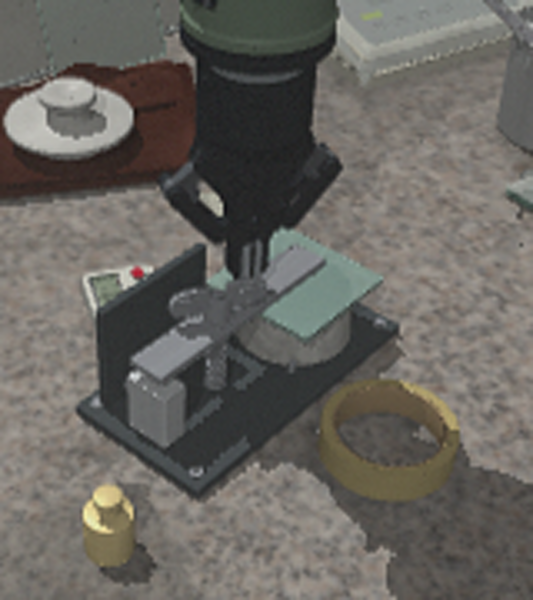

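Emit:
move_arm([
  {"dx":0,"dy":0,"dz":0.0025,"rx":0,"ry":0,"rz":0,"gripper":0},
  {"dx":0,"dy":0,"dz":0.0025,"rx":0,"ry":0,"rz":0,"gripper":0},
  {"dx":-0.0013,"dy":0,"dz":0.00255,"rx":0,"ry":5,"rz":0,"gripper":0},
  {"dx":-0.0013,"dy":0,"dz":0.00255,"rx":0,"ry":5,"rz":0,"gripper":0},
  {"dx":-0.0013,"dy":0,"dz":0.00255,"rx":0,"ry":5,"rz":0,"gripper":0},
  {"dx":-0.0013,"dy":0,"dz":0.00255,"rx":0,"ry":5,"rz":0,"gripper":0},
  {"dx":-0.0013,"dy":0,"dz":0.00255,"rx":0,"ry":5,"rz":0,"gripper":0},
  {"dx":-0.0013,"dy":0,"dz":0.00255,"rx":0,"ry":5,"rz":0,"gripper":0},
])

```text
clock: 5.42
tcp_pos: [0.5196, 0.0358, 0.0892]
eef_rot: [0.658, 0.26, -0.259, -0.658]
force: [0.5, 0.1, -0.8]
gripper_width: -0.001
```

```bash
python3 - <<'E'
from h import *
st();  im,d=grab('scene','s3')
cv2.imwrite('pics/s3z.png',cv2.resize(im[130:260,200:330],(600,600),interpolation=cv2.INTER_CUBIC)[:,:,::-1])
E
```

```text
t 5.4167 tcp [519.6  35.8  89.2] alpha 42.99 tilt [ 0.0011 -1.     -0.0011] axis in tool x,z [28.  17.1] F tool [ 0.4  0.8 -0.2] j [ 0.25 -0.59  0.53  0.08] g -0.001
```

View pics/s3z.png

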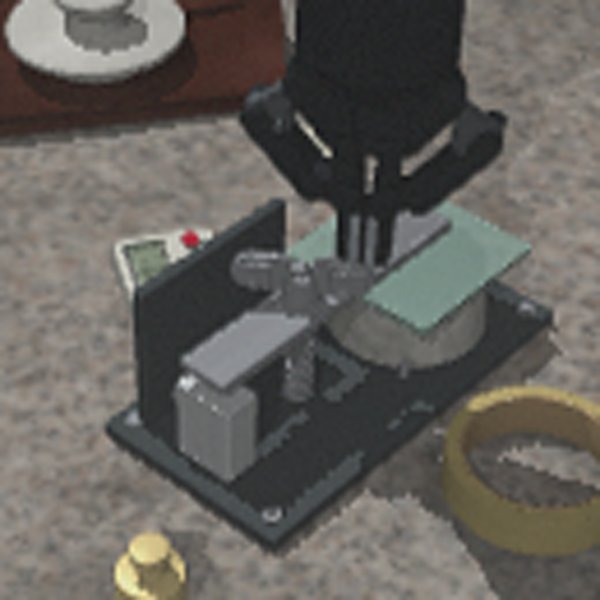

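Emit:
move_arm([
  {"dx":-0.00135,"dy":0.0003,"dz":0.0025,"rx":0,"ry":5,"rz":0,"gripper":0},
  {"dx":-0.00135,"dy":0.0003,"dz":0.0025,"rx":0,"ry":5,"rz":0,"gripper":0},
  {"dx":-0.00135,"dy":0.0003,"dz":0.0025,"rx":0,"ry":5,"rz":0,"gripper":0},
  {"dx":-0.00135,"dy":0.0003,"dz":0.0025,"rx":0,"ry":5,"rz":0,"gripper":0},
  {"dx":-0.00135,"dy":0.0003,"dz":0.0025,"rx":0,"ry":5,"rz":0,"gripper":0},
  {"dx":-0.00135,"dy":0.0003,"dz":0.0025,"rx":0,"ry":5,"rz":0,"gripper":0},
  {"dx":-0.00135,"dy":0.0003,"dz":0.0025,"rx":0,"ry":5,"rz":0,"gripper":0},
  {"dx":-0.00135,"dy":0.0003,"dz":0.0025,"rx":0,"ry":5,"rz":0,"gripper":0},
])

```text
clock: 6.13
tcp_pos: [0.5015, 0.049, 0.0866]
eef_rot: [-0.707, -0.02, 0.019, 0.707]
force: [1.0, -0.7, 0.6]
gripper_width: -0.0
```

```bash
cat >>h.py <<'E'
from scipy.optimize import minimize_scalar
def nutang(n,d,hint):
    # wing line through axis: nut-height points near the axis; angle fit near hint (deg, world)
    P=pts(n,d).reshape(-1,3)*1000; q=P[:,:2]-A; r=np.hypot(*q.T)
    m=(P[:,2]>80)&(P[:,2]<106)&(r>13)&(r<37); q=q[m]
    f=lambda a:-np.sum(np.exp(-((-np.sin(np.radians(a))*q[:,0]+np.cos(np.radians(a))*q[:,1])/4)**2))
    aa=np.arange(hint-90,hint+90,1.); v=np.array([f(a) for a in aa]); a=aa[v.argmin()]
    return a,-v.min(),len(q)
E
python3 - <<'E'
from h import *
d=np.load('pics/top0.npz')['d'];print(nutang('top',d,73))
d=np.load('pics/scene0.npz')['d'];print(nutang('scene',d,73))
d=np.load('pics/s3.npz')['d'];print(nutang('scene',d,43))
st();  im,d=grab('scene','s4');print(nutang('scene',d,0))
cv2.imwrite('pics/s4z.png',cv2.resize(im[130:260,200:330],(600,600),interpolation=cv2.INTER_CUBIC)[:,:,::-1])
E
```

```text
(np.float64(73.0), np.float64(77.4199683165782), 104)
(np.float64(72.0), np.float64(90.54291455886414), 142)
(np.float64(46.0), np.float64(105.41358032364059), 167)
t 6.1333 tcp [501.5  49.   86.6] alpha 3.14 tilt [ 0.0011 -1.     -0.    ] axis in tool x,z [27.9 16.9] F tool [ 1.  -0.6 -0.8] j [ 0.1  -0.41  0.39 -0.52] g -0.0
(np.float64(7.0), np.float64(87.35434292667969), 136)
```

View pics/s4z.png

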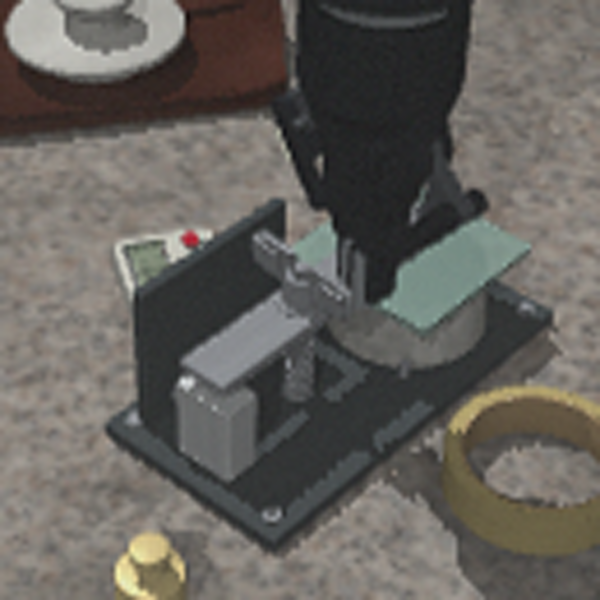

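Emit:
move_arm([
  {"dx":-0.0016,"dy":0.0001,"dz":0.003,"rx":0,"ry":6,"rz":0,"gripper":0},
  {"dx":-0.0016,"dy":0.0001,"dz":0.003,"rx":0,"ry":6,"rz":0,"gripper":0},
  {"dx":-0.0016,"dy":0.0001,"dz":0.003,"rx":0,"ry":6,"rz":0,"gripper":0},
  {"dx":-0.0016,"dy":0.0001,"dz":0.003,"rx":0,"ry":6,"rz":0,"gripper":0},
  {"dx":-0.0016,"dy":0.0001,"dz":0.003,"rx":0,"ry":6,"rz":0,"gripper":0},
  {"dx":-0.0016,"dy":0.0001,"dz":0.003,"rx":0,"ry":6,"rz":0,"gripper":0},
  {"dx":-0.0016,"dy":0.0001,"dz":0.003,"rx":0,"ry":6,"rz":0,"gripper":0},
  {"dx":-0.0016,"dy":0.0001,"dz":0.003,"rx":0,"ry":6,"rz":0,"gripper":0},
])

```text
clock: 6.85
tcp_pos: [0.4967, 0.0752, 0.0856]
eef_rot: [-0.654, 0.269, -0.269, 0.654]
force: [0.8, -1.5, 1.1]
gripper_width: 0.001
```

```bash
python3 - <<'E'
from h import *
st()
E
```

```text
t 6.85 tcp [496.7  75.2  85.6] alpha -44.79 tilt [ 1.e-04 -1.e+00  5.e-04] axis in tool x,z [28.  16.9] F tool [ 1.7 -1.1 -0.5] j [-0.13 -0.19  0.18 -1.22] g 0.001
```

Emit:
move_arm([
  {"dx":-0.0016,"dy":0.0001,"dz":0.003,"rx":0,"ry":6,"rz":0,"gripper":0},
  {"dx":-0.0016,"dy":0.0001,"dz":0.003,"rx":0,"ry":6,"rz":0,"gripper":0},
  {"dx":-0.0016,"dy":0.0001,"dz":0.003,"rx":0,"ry":6,"rz":0,"gripper":0},
  {"dx":-0.0016,"dy":0.0001,"dz":0.003,"rx":0,"ry":6,"rz":0,"gripper":0},
  {"dx":-0.0016,"dy":0.0001,"dz":0.003,"rx":0,"ry":6,"rz":0,"gripper":0},
  {"dx":-0.0016,"dy":0.0001,"dz":0.003,"rx":0,"ry":6,"rz":0,"gripper":0},
  {"dx":-0.0016,"dy":0.0001,"dz":0.003,"rx":0,"ry":6,"rz":0,"gripper":0},
  {"dx":-0.0016,"dy":0.0001,"dz":0.003,"rx":0,"ry":6,"rz":0,"gripper":0},
])

```text
clock: 7.52
tcp_pos: [0.5128, 0.0965, 0.0847]
eef_rot: [-0.488, 0.512, -0.512, 0.488]
force: [-1.8, 0.6, 0.1]
gripper_width: 0.001
```

```bash
python3 - <<'E'
from h import *
st();  im,d=grab('scene','s5');print(nutang('scene',d,-90))
cv2.imwrite('pics/s5z.png',cv2.resize(im[130:260,200:330],(600,600),interpolation=cv2.INTER_CUBIC)[:,:,::-1])
E
```

```text
t 7.5167 tcp [512.8  96.5  84.7] alpha -92.77 tilt [-8.e-04 -1.e+00 -1.e-04] axis in tool x,z [28.3 17.1] F tool [-0.5 -0.1 -1.9] j [-0.33  0.04 -0.04 -1.88] g 0.001
(np.float64(-96.0), np.float64(44.98126611783043), 65)
```

View pics/s5z.png

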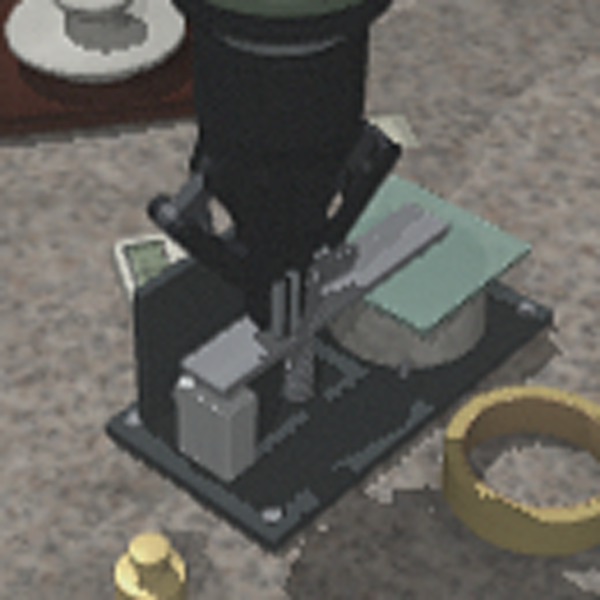

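Emit:
move_arm([
  {"dx":0,"dy":0,"dz":-0.0025,"rx":0,"ry":0,"rz":0,"gripper":0},
  {"dx":0,"dy":0,"dz":-0.003,"rx":0,"ry":0,"rz":0,"gripper":0},
  {"dx":0,"dy":-0.016,"dz":0,"rx":0,"ry":0,"rz":0,"gripper":0},
  {"dx":0,"dy":-0.02,"dz":0,"rx":0,"ry":0,"rz":0,"gripper":0},
  {"dx":0,"dy":-0.015,"dz":0,"rx":0,"ry":0,"rz":0,"gripper":0},
  {"dx":0.0029,"dy":0,"dz":-0.00325,"rx":0,"ry":-7,"rz":0,"gripper":0},
  {"dx":0.0029,"dy":0,"dz":-0.00325,"rx":0,"ry":-7,"rz":0,"gripper":0},
  {"dx":0.0029,"dy":0,"dz":-0.00325,"rx":0,"ry":-7,"rz":0,"gripper":0},
])

```text
clock: 8.23
tcp_pos: [0.4977, 0.0867, 0.1358]
eef_rot: [-0.575, 0.411, -0.411, 0.575]
force: [-0.4, 1.1, -0.5]
gripper_width: -0.002
```

Emit:
move_arm([
  {"dx":0.0029,"dy":0,"dz":-0.00325,"rx":0,"ry":-7,"rz":0,"gripper":0},
  {"dx":0.0029,"dy":0,"dz":-0.00325,"rx":0,"ry":-7,"rz":0,"gripper":0},
  {"dx":0.0029,"dy":0,"dz":-0.00325,"rx":0,"ry":-7,"rz":0,"gripper":0},
  {"dx":0.0029,"dy":0,"dz":-0.00325,"rx":0,"ry":-7,"rz":0,"gripper":0},
  {"dx":0.0029,"dy":0,"dz":-0.00325,"rx":0,"ry":-7,"rz":0,"gripper":0},
  {"dx":0.0029,"dy":0,"dz":-0.00325,"rx":0,"ry":-7,"rz":0,"gripper":0},
  {"dx":0.0029,"dy":0,"dz":-0.00325,"rx":0,"ry":-7,"rz":0,"gripper":0},
  {"dx":0.0029,"dy":0,"dz":-0.00325,"rx":0,"ry":-7,"rz":0,"gripper":0},
])

```text
clock: 8.9
tcp_pos: [0.4946, 0.053, 0.1356]
eef_rot: [0.701, -0.093, 0.093, -0.701]
force: [0.5, 0.1, -0.5]
gripper_width: 0.006
```

Emit:
move_arm([
  {"dx":0.0029,"dy":0,"dz":-0.00325,"rx":0,"ry":-7,"rz":0,"gripper":0},
  {"dx":0.0029,"dy":0,"dz":-0.00325,"rx":0,"ry":-7,"rz":0,"gripper":0},
  {"dx":0.0029,"dy":0,"dz":-0.00325,"rx":0,"ry":-7,"rz":0,"gripper":0},
  {"dx":0.0029,"dy":0,"dz":-0.00325,"rx":0,"ry":-7,"rz":0,"gripper":0},
  {"dx":0.0029,"dy":0,"dz":-0.00325,"rx":0,"ry":-7,"rz":0,"gripper":0},
  {"dx":0.0029,"dy":0,"dz":-0.00325,"rx":0,"ry":-7,"rz":0,"gripper":0},
  {"dx":0.0029,"dy":0,"dz":-0.00325,"rx":0,"ry":-7,"rz":0,"gripper":0},
  {"dx":0.0029,"dy":0,"dz":-0.00325,"rx":0,"ry":-7,"rz":0,"gripper":0},
])

```text
clock: 9.57
tcp_pos: [0.5208, 0.0316, 0.1356]
eef_rot: [0.663, 0.247, -0.247, -0.662]
force: [0.2, 0.4, 0.8]
gripper_width: -0.0
```

Emit:
move_arm([
  {"dx":0.0029,"dy":0,"dz":-0.00325,"rx":0,"ry":-7,"rz":0,"gripper":0},
  {"dx":0.0029,"dy":0,"dz":-0.00325,"rx":0,"ry":-7,"rz":0,"gripper":0},
  {"dx":0.0029,"dy":0,"dz":-0.00325,"rx":0,"ry":-7,"rz":0,"gripper":0},
  {"dx":0.0029,"dy":0,"dz":-0.00325,"rx":0,"ry":-7,"rz":0,"gripper":0},
  {"dx":0.0029,"dy":0,"dz":-0.00325,"rx":0,"ry":-7,"rz":0,"gripper":0},
  {"dx":0.0029,"dy":0,"dz":-0.00325,"rx":0,"ry":-7,"rz":0,"gripper":0},
  {"dx":0.0029,"dy":0,"dz":-0.00325,"rx":0,"ry":-7,"rz":0,"gripper":0},
  {"dx":0,"dy":0,"dz":0,"rx":0,"ry":0,"rz":0,"gripper":0},
])

```text
clock: 10.23
tcp_pos: [0.55, 0.0388, 0.1355]
eef_rot: [0.501, 0.5, -0.499, -0.501]
force: [0.1, -0.3, 0.2]
gripper_width: -0.001
```

```bash
python3 - <<'E'
from h import *
st();  im,d=grab('scene','s6');print(nutang('scene',d,90))
cv2.imwrite('pics/s6z.png',cv2.resize(im[130:260,200:330],(600,600),interpolation=cv2.INTER_CUBIC)[:,:,::-1])
E
```

```text
t 10.2333 tcp [550.   38.8 135.5] alpha 89.85 tilt [ 5.e-04 -1.e+00 -8.e-04] axis in tool x,z [28.5 21.5] F tool [-0.3 -0.2 -0.1] j [ 0.36 -0.76  0.56  0.9 ] g -0.001
(np.float64(93.0), np.float64(64.58098103414828), 116)
```

View pics/s6z.png

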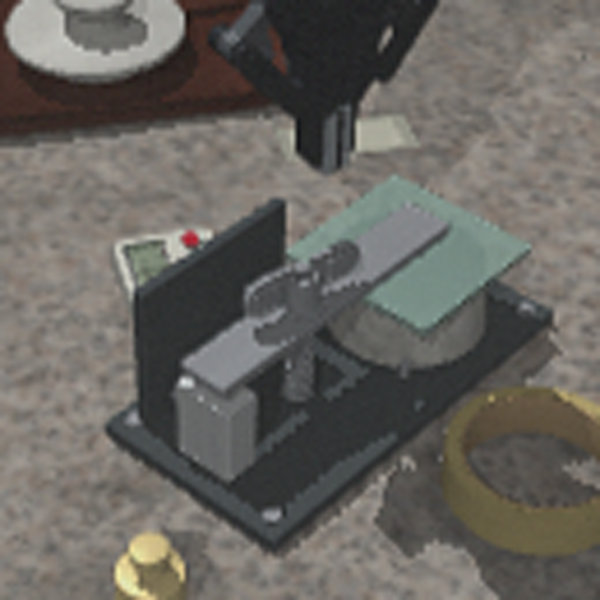

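Emit:
move_arm([
  {"dx":0,"dy":0.02,"dz":0,"rx":0,"ry":0,"rz":0,"gripper":0},
  {"dx":0,"dy":0.02,"dz":0,"rx":0,"ry":0,"rz":0,"gripper":0},
  {"dx":0,"dy":0.0125,"dz":0,"rx":0,"ry":0,"rz":0,"gripper":0},
  {"dx":0,"dy":0,"dz":0,"rx":0,"ry":0,"rz":0,"gripper":0},
  {"dx":0,"dy":0,"dz":0.0025,"rx":0,"ry":0,"rz":0,"gripper":0},
  {"dx":0,"dy":0,"dz":0.002,"rx":0,"ry":0,"rz":0,"gripper":0},
  {"dx":-0.00135,"dy":0.0001,"dz":0.00255,"rx":0,"ry":5,"rz":0,"gripper":0},
  {"dx":-0.00135,"dy":0.0001,"dz":0.00255,"rx":0,"ry":5,"rz":0,"gripper":0},
])

```text
clock: 10.95
tcp_pos: [0.5403, 0.0365, 0.0837]
eef_rot: [0.546, 0.45, -0.449, -0.545]
force: [2.1, 0.2, 0.2]
gripper_width: 0.004
```

Emit:
move_arm([
  {"dx":-0.0016,"dy":0.0002,"dz":0.003,"rx":0,"ry":6,"rz":0,"gripper":0},
  {"dx":-0.0016,"dy":0.0002,"dz":0.003,"rx":0,"ry":6,"rz":0,"gripper":0},
  {"dx":-0.0016,"dy":0.0002,"dz":0.003,"rx":0,"ry":6,"rz":0,"gripper":0},
  {"dx":-0.0016,"dy":0.0002,"dz":0.003,"rx":0,"ry":6,"rz":0,"gripper":0},
  {"dx":-0.0016,"dy":0.0002,"dz":0.003,"rx":0,"ry":6,"rz":0,"gripper":0},
  {"dx":-0.0016,"dy":0.0002,"dz":0.003,"rx":0,"ry":6,"rz":0,"gripper":0},
  {"dx":-0.0016,"dy":0.0002,"dz":0.003,"rx":0,"ry":6,"rz":0,"gripper":0},
  {"dx":-0.0016,"dy":0.0002,"dz":0.003,"rx":0,"ry":6,"rz":0,"gripper":0},
])

```text
clock: 11.62
tcp_pos: [0.5139, 0.0381, 0.0822]
eef_rot: [0.682, 0.189, -0.188, -0.681]
force: [1.2, -0.6, 1.0]
gripper_width: -0.006
```

```bash
python3 - <<'E'
from h import *
st();  im,d=grab('scene','s7');print(nutang('scene',d,30))
E
```

```text
t 11.6167 tcp [513.9  38.1  82.2] alpha 30.93 tilt [ 1.7e-03 -1.0e+00 -8.0e-04] axis in tool x,z [27.6 17.6] F tool [ 0.7 -1.  -1.2] j [ 0.14 -0.45  0.42 -0.04] g -0.006
(np.float64(36.0), np.float64(98.89386766540144), 167)
```

Emit:
move_arm([
  {"dx":-0.0016,"dy":0.0001,"dz":0.00305,"rx":0,"ry":6,"rz":0,"gripper":0},
  {"dx":-0.0016,"dy":0.0001,"dz":0.00305,"rx":0,"ry":6,"rz":0,"gripper":0},
  {"dx":-0.0016,"dy":0.0001,"dz":0.00305,"rx":0,"ry":6,"rz":0,"gripper":0},
  {"dx":-0.0016,"dy":0.0001,"dz":0.00305,"rx":0,"ry":6,"rz":0,"gripper":0},
  {"dx":-0.0016,"dy":0.0001,"dz":0.00305,"rx":0,"ry":6,"rz":0,"gripper":0},
  {"dx":-0.0016,"dy":0.0001,"dz":0.00305,"rx":0,"ry":6,"rz":0,"gripper":0},
  {"dx":-0.0016,"dy":0.0001,"dz":0.00305,"rx":0,"ry":6,"rz":0,"gripper":0},
  {"dx":-0.0016,"dy":0.0001,"dz":0.00305,"rx":0,"ry":6,"rz":0,"gripper":0},
])

```text
clock: 12.33
tcp_pos: [0.4974, 0.0595, 0.0811]
eef_rot: [-0.699, 0.103, -0.104, 0.7]
force: [-0.3, -0.6, 0.9]
gripper_width: 0.001
```

Emit:
move_arm([
  {"dx":-0.0016,"dy":0.0001,"dz":0.003,"rx":0,"ry":6,"rz":0,"gripper":0},
  {"dx":-0.0016,"dy":0.0001,"dz":0.003,"rx":0,"ry":6,"rz":0,"gripper":0},
  {"dx":-0.0016,"dy":0.0001,"dz":0.003,"rx":0,"ry":6,"rz":0,"gripper":0},
  {"dx":-0.0016,"dy":0.0001,"dz":0.003,"rx":0,"ry":6,"rz":0,"gripper":0},
  {"dx":-0.0016,"dy":0.0001,"dz":0.003,"rx":0,"ry":6,"rz":0,"gripper":0},
  {"dx":-0.0016,"dy":0.0001,"dz":0.003,"rx":0,"ry":6,"rz":0,"gripper":0},
  {"dx":-0.0016,"dy":0.0001,"dz":0.003,"rx":0,"ry":6,"rz":0,"gripper":0},
  {"dx":-0.0016,"dy":0.0001,"dz":0.003,"rx":0,"ry":6,"rz":0,"gripper":0},
])

```text
clock: 13.0
tcp_pos: [0.5017, 0.0858, 0.0802]
eef_rot: [-0.596, 0.379, -0.379, 0.597]
force: [-1.0, -1.0, 1.4]
gripper_width: -0.003
```

```bash
python3 - <<'E'
from h import *
st();  im,d=grab('scene','s8');print(nutang('scene',d,-60)); im,d=grab('top','t8');print(nutang('top',d,-60))
E
```

```text
t 13.0 tcp [501.7  85.8  80.2] alpha -64.87 tilt [-6.e-04 -1.e+00  9.e-04] axis in tool x,z [28.  16.4] F tool [ 0.5 -1.4 -1.3] j [-0.29  0.01 -0.01 -1.41] g -0.003
(np.float64(-59.0), np.float64(16.12607720900183), 24)
(np.float64(-150.0), np.float64(0.0), 0)
```

Emit:
move_arm([
  {"dx":-0.0016,"dy":0,"dz":0.003,"rx":0,"ry":6,"rz":0,"gripper":0},
  {"dx":-0.0016,"dy":0,"dz":0.003,"rx":0,"ry":6,"rz":0,"gripper":0},
  {"dx":-0.0016,"dy":0,"dz":0.003,"rx":0,"ry":6,"rz":0,"gripper":0},
  {"dx":-0.0016,"dy":0,"dz":0.003,"rx":0,"ry":6,"rz":0,"gripper":0},
  {"dx":-0.0016,"dy":0,"dz":0.003,"rx":0,"ry":6,"rz":0,"gripper":0},
  {"dx":0,"dy":0,"dz":-0.0025,"rx":0,"ry":0,"rz":0,"gripper":0},
  {"dx":0,"dy":0,"dz":-0.003,"rx":0,"ry":0,"rz":0,"gripper":0},
  {"dx":0,"dy":-0.02,"dz":0,"rx":0,"ry":0,"rz":0,"gripper":0},
])

```text
clock: 13.77
tcp_pos: [0.5063, 0.0965, 0.0973]
eef_rot: [-0.482, 0.519, -0.518, 0.479]
force: [-1.1, 0.2, -0.6]
gripper_width: 0.002
```

Emit:
move_arm([
  {"dx":0,"dy":-0.02,"dz":0,"rx":0,"ry":0,"rz":0,"gripper":0},
  {"dx":0,"dy":-0.015,"dz":0,"rx":0,"ry":0,"rz":0,"gripper":0},
  {"dx":0.0029,"dy":0,"dz":-0.00325,"rx":0,"ry":-7,"rz":0,"gripper":0},
  {"dx":0.0029,"dy":0,"dz":-0.00325,"rx":0,"ry":-7,"rz":0,"gripper":0},
  {"dx":0.0029,"dy":0,"dz":-0.00325,"rx":0,"ry":-7,"rz":0,"gripper":0},
  {"dx":0.0029,"dy":0,"dz":-0.00325,"rx":0,"ry":-7,"rz":0,"gripper":0},
  {"dx":0.0029,"dy":0,"dz":-0.00325,"rx":0,"ry":-7,"rz":0,"gripper":0},
  {"dx":0.0029,"dy":0,"dz":-0.00325,"rx":0,"ry":-7,"rz":0,"gripper":0},
])

```text
clock: 14.43
tcp_pos: [0.4933, 0.0756, 0.1347]
eef_rot: [-0.636, 0.31, -0.31, 0.636]
force: [0.2, 0.7, 0.5]
gripper_width: -0.001
```

Emit:
move_arm([
  {"dx":0.0029,"dy":0,"dz":-0.00325,"rx":0,"ry":-7,"rz":0,"gripper":0},
  {"dx":0.0029,"dy":0,"dz":-0.00325,"rx":0,"ry":-7,"rz":0,"gripper":0},
  {"dx":0.0029,"dy":0,"dz":-0.00325,"rx":0,"ry":-7,"rz":0,"gripper":0},
  {"dx":0.0029,"dy":0,"dz":-0.00325,"rx":0,"ry":-7,"rz":0,"gripper":0},
  {"dx":0.0029,"dy":0,"dz":-0.00325,"rx":0,"ry":-7,"rz":0,"gripper":0},
  {"dx":0.0029,"dy":0,"dz":-0.00325,"rx":0,"ry":-7,"rz":0,"gripper":0},
  {"dx":0.0029,"dy":0,"dz":-0.00325,"rx":0,"ry":-7,"rz":0,"gripper":0},
  {"dx":0.0029,"dy":0,"dz":-0.00325,"rx":0,"ry":-7,"rz":0,"gripper":0},
])

```text
clock: 15.1
tcp_pos: [0.5014, 0.0429, 0.1348]
eef_rot: [0.707, 0.025, -0.024, -0.707]
force: [-0.4, 0.2, -0.9]
gripper_width: -0.002
```

Emit:
move_arm([
  {"dx":0.0029,"dy":0,"dz":-0.00325,"rx":0,"ry":-7,"rz":0,"gripper":0},
  {"dx":0.0029,"dy":0,"dz":-0.00325,"rx":0,"ry":-7,"rz":0,"gripper":0},
  {"dx":0.0029,"dy":0,"dz":-0.00325,"rx":0,"ry":-7,"rz":0,"gripper":0},
  {"dx":0.0029,"dy":0,"dz":-0.00325,"rx":0,"ry":-7,"rz":0,"gripper":0},
  {"dx":0.0029,"dy":0,"dz":-0.00325,"rx":0,"ry":-7,"rz":0,"gripper":0},
  {"dx":0.0029,"dy":0,"dz":-0.00325,"rx":0,"ry":-7,"rz":0,"gripper":0},
  {"dx":0.0029,"dy":0,"dz":-0.00325,"rx":0,"ry":-7,"rz":0,"gripper":0},
  {"dx":0.0029,"dy":0,"dz":-0.00325,"rx":0,"ry":-7,"rz":0,"gripper":0},
])

```text
clock: 15.77
tcp_pos: [0.5331, 0.0312, 0.1349]
eef_rot: [0.613, 0.354, -0.353, -0.612]
force: [-0.5, -1.7, 0.2]
gripper_width: 0.004
```

Emit:
move_arm([
  {"dx":0.0029,"dy":0,"dz":-0.00325,"rx":0,"ry":-7,"rz":0,"gripper":0},
  {"dx":0.0029,"dy":0,"dz":-0.00325,"rx":0,"ry":-7,"rz":0,"gripper":0},
  {"dx":0.0029,"dy":0,"dz":-0.00325,"rx":0,"ry":-7,"rz":0,"gripper":0},
  {"dx":0.0029,"dy":0,"dz":-0.00325,"rx":0,"ry":-7,"rz":0,"gripper":0},
  {"dx":0,"dy":0,"dz":0,"rx":0,"ry":0,"rz":0,"gripper":0},
])

```text
clock: 16.18
tcp_pos: [0.5494, 0.038, 0.1347]
eef_rot: [0.509, 0.491, -0.491, -0.509]
force: [0.4, 1.0, 0.1]
gripper_width: 0.004
```

```bash
python3 - <<'E'
from h import *
st();  im,d=grab('scene','s9');print(nutang('scene',d,90))
cv2.imwrite('pics/s9z.png',cv2.resize(im[130:260,200:330],(600,600),interpolation=cv2.INTER_CUBIC)[:,:,::-1])
E
```

```text
t 16.1833 tcp [549.4  38.  134.7] alpha 87.95 tilt [ 3.0e-04 -1.0e+00 -1.2e-03] axis in tool x,z [28.6 22. ] F tool [ 1.  -0.1 -0.4] j [ 0.28 -0.64  0.48  0.93] g 0.004
(np.float64(89.0), np.float64(63.07529999201957), 111)
```

View pics/s9z.png

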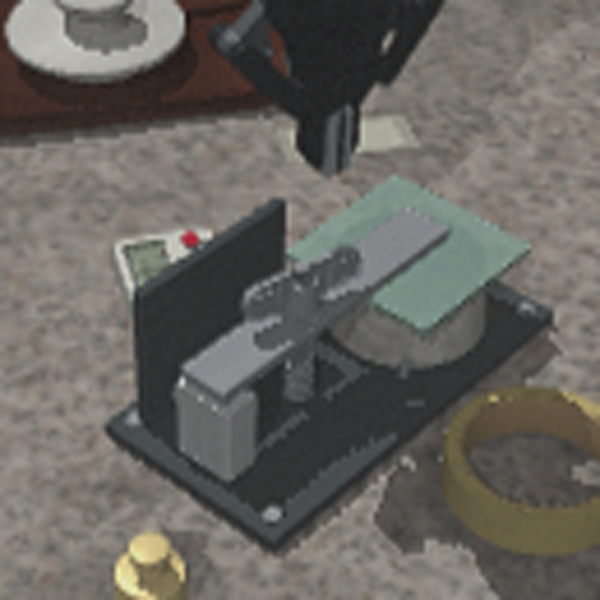

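Emit:
move_arm([
  {"dx":0,"dy":0.02,"dz":0,"rx":0,"ry":0,"rz":0,"gripper":0},
  {"dx":0,"dy":0.02,"dz":0,"rx":0,"ry":0,"rz":0,"gripper":0},
  {"dx":0,"dy":0.0145,"dz":0,"rx":0,"ry":0,"rz":0,"gripper":0},
  {"dx":0,"dy":0,"dz":0.0025,"rx":0,"ry":0,"rz":0,"gripper":0},
  {"dx":0,"dy":0,"dz":0.0025,"rx":0,"ry":0,"rz":0,"gripper":0},
  {"dx":-0.00135,"dy":0.0001,"dz":0.00255,"rx":0,"ry":5,"rz":0,"gripper":0},
  {"dx":-0.00135,"dy":0.0001,"dz":0.00255,"rx":0,"ry":5,"rz":0,"gripper":0},
  {"dx":-0.00135,"dy":0.0001,"dz":0.00255,"rx":0,"ry":5,"rz":0,"gripper":0},
])

```text
clock: 16.9
tcp_pos: [0.5363, 0.0353, 0.081]
eef_rot: [0.573, 0.416, -0.415, -0.572]
force: [1.3, 0.6, -1.2]
gripper_width: 0.002
```

Emit:
move_arm([
  {"dx":-0.00135,"dy":0.0001,"dz":0.0025,"rx":0,"ry":5,"rz":0,"gripper":0},
  {"dx":-0.00135,"dy":0.0001,"dz":0.0025,"rx":0,"ry":5,"rz":0,"gripper":0},
  {"dx":-0.0008,"dy":0,"dz":0.0015,"rx":0,"ry":3,"rz":0,"gripper":0},
  {"dx":0,"dy":0,"dz":0,"rx":0,"ry":0,"rz":0,"gripper":0},
])

```text
clock: 17.23
tcp_pos: [0.5288, 0.0346, 0.0809]
eef_rot: [0.616, 0.349, -0.348, -0.615]
force: [-0.3, 0.2, 0.6]
gripper_width: 0.001
```

```bash
python3 - <<'E'
from h import *
st();  im,d=grab('scene','s10');print(nutang('scene',d,60))
E
```

```text
t 17.2333 tcp [528.8  34.6  80.9] alpha 59.09 tilt [ 7.0e-04 -1.0e+00 -1.7e-03] axis in tool x,z [28.  17.1] F tool [ 0.1 -0.6  0.4] j [ 0.16 -0.46  0.44  0.45] g 0.001
(np.float64(65.0), np.float64(85.72497513506882), 166)
```

Emit:
move_arm([
  {"dx":-0.0008,"dy":0,"dz":0.0015,"rx":0,"ry":3,"rz":0,"gripper":0},
  {"dx":-0.0008,"dy":0,"dz":0.0015,"rx":0,"ry":3,"rz":0,"gripper":0},
  {"dx":-0.0008,"dy":0,"dz":0.0015,"rx":0,"ry":3,"rz":0,"gripper":0},
  {"dx":-0.0008,"dy":0,"dz":0.0015,"rx":0,"ry":3,"rz":0,"gripper":0},
  {"dx":0,"dy":0,"dz":0,"rx":0,"ry":0,"rz":0,"gripper":0},
])

```text
clock: 17.7
tcp_pos: [0.5221, 0.0355, 0.0801]
eef_rot: [0.648, 0.284, -0.283, -0.648]
force: [-0.4, 0.1, 0.0]
gripper_width: 0.001
```

```bash
python3 - <<'E'
from h import *
st();  im,d=grab('scene','s11');print(nutang('scene',d,50))
E
```

```text
t 17.7 tcp [522.1  35.5  80.1] alpha 47.24 tilt [ 6.e-04 -1.e+00 -6.e-04] axis in tool x,z [27.8 16.9] F tool [-0.2 -0.   0.3] j [ 0.12 -0.41  0.39  0.28] g 0.001
(np.float64(54.0), np.float64(100.26359235112619), 171)
```

Emit:
move_arm([
  {"dx":-0.0003,"dy":0,"dz":0.0005,"rx":0,"ry":1,"rz":0,"gripper":0},
  {"dx":-0.0003,"dy":0,"dz":0.0005,"rx":0,"ry":1,"rz":0,"gripper":0},
  {"dx":-0.0003,"dy":0,"dz":0.0005,"rx":0,"ry":1,"rz":0,"gripper":0},
  {"dx":-0.0003,"dy":0,"dz":0.0005,"rx":0,"ry":1,"rz":0,"gripper":0},
  {"dx":0,"dy":0,"dz":0,"rx":0,"ry":0,"rz":0,"gripper":0},
  {"dx":0,"dy":0,"dz":0,"rx":0,"ry":0,"rz":0,"gripper":0},
])

```text
clock: 18.25
tcp_pos: [0.5197, 0.036, 0.0794]
eef_rot: [0.657, 0.261, -0.261, -0.657]
force: [0.6, -1.2, -0.2]
gripper_width: 0.002
```

```bash
python3 - <<'E'
from h import *
st();  im,d=grab('scene','s12');print(nutang('scene',d,50))
E
```

```text
t 18.25 tcp [519.7  36.   79.4] alpha 43.29 tilt [-1.e-04 -1.e+00  0.e+00] axis in tool x,z [28.  16.8] F tool [-0.4  0.2 -1.3] j [ 0.11 -0.39  0.38  0.22] g 0.002
(np.float64(51.0), np.float64(93.01025286154282), 167)
```

Emit:
move_arm([
  {"dx":-0.0003,"dy":0,"dz":0.0005,"rx":0,"ry":1,"rz":0,"gripper":0},
  {"dx":-0.0003,"dy":0,"dz":0.0005,"rx":0,"ry":1,"rz":0,"gripper":0},
  {"dx":0,"dy":0,"dz":0,"rx":0,"ry":0,"rz":0,"gripper":0},
])

```text
clock: 18.55
tcp_pos: [0.5185, 0.0363, 0.0794]
eef_rot: [-0.662, -0.249, 0.249, 0.662]
force: [1.5, -0.1, -0.6]
gripper_width: 0.002
```

Emit:
move_arm([
  {"dx":-0.0003,"dy":0,"dz":0.0005,"rx":0,"ry":1,"rz":0,"gripper":0},
  {"dx":-0.0003,"dy":0,"dz":0.0005,"rx":0,"ry":1,"rz":0,"gripper":0},
  {"dx":0,"dy":0,"dz":0,"rx":0,"ry":0,"rz":0,"gripper":0},
])

```text
clock: 18.8
tcp_pos: [0.5173, 0.0367, 0.0794]
eef_rot: [-0.666, -0.237, 0.237, 0.666]
force: [1.3, 1.0, -0.2]
gripper_width: -0.002
```

```bash
python3 - <<'E'
from h import *
st();  im,d=grab('scene','s13');print(nutang('scene',d,50))
cv2.imwrite('pics/s13z.png',cv2.resize(im[130:260,200:330],(600,600),interpolation=cv2.INTER_CUBIC)[:,:,::-1])
E
```

```text
t 18.8 tcp [517.3  36.7  79.4] alpha 39.18 tilt [-1.e-04 -1.e+00  0.e+00] axis in tool x,z [28.1 16.8] F tool [ 1.6  0.2 -0.1] j [ 0.09 -0.37  0.36  0.17] g -0.002
(np.float64(44.0), np.float64(96.19585780663407), 164)
```

View pics/s13z.png

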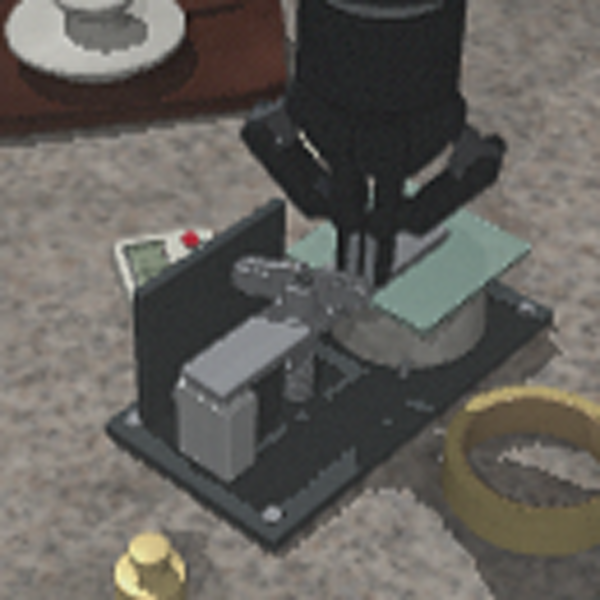

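Emit:
move_arm([
  {"dx":-0.0003,"dy":0,"dz":0.0005,"rx":0,"ry":1,"rz":0,"gripper":0},
  {"dx":0,"dy":0,"dz":0,"rx":0,"ry":0,"rz":0,"gripper":0},
])

```text
clock: 19.02
tcp_pos: [0.5169, 0.0368, 0.0794]
eef_rot: [-0.668, -0.231, 0.231, 0.668]
force: [-0.3, 0.1, -0.4]
gripper_width: 0.003
```

Emit:
move_arm([
  {"dx":-0.0003,"dy":0,"dz":0.0005,"rx":0,"ry":1,"rz":0,"gripper":0},
  {"dx":0,"dy":0,"dz":0,"rx":0,"ry":0,"rz":0,"gripper":0},
])

```text
clock: 19.18
tcp_pos: [0.5163, 0.037, 0.0794]
eef_rot: [0.67, 0.225, -0.225, -0.67]
force: [0.1, -0.1, -0.1]
gripper_width: -0.003
```

```bash
python3 - <<'E'
from h import *
st();  im,d=grab('scene','s14');print(nutang('scene',d,50))
E
```

```text
t 19.1833 tcp [516.3  37.   79.4] alpha 37.18 tilt [-0. -1. -0.] axis in tool x,z [28.  16.8] F tool [ 0.   0.1 -0.1] j [ 0.08 -0.36  0.35  0.14] g -0.003
(np.float64(42.0), np.float64(91.00553900439857), 160)
```

Emit:
move_arm([
  {"dx":-0.0003,"dy":0,"dz":0.0005,"rx":0,"ry":1,"rz":0,"gripper":0},
  {"dx":0,"dy":0,"dz":0,"rx":0,"ry":0,"rz":0,"gripper":0},
])

```text
clock: 19.4
tcp_pos: [0.5157, 0.0373, 0.0794]
eef_rot: [-0.672, -0.22, 0.22, 0.672]
force: [0.9, -1.6, -0.6]
gripper_width: -0.002
```

Emit:
move_arm([
  {"dx":-0.0003,"dy":0,"dz":0.0005,"rx":0,"ry":1,"rz":0,"gripper":0},
  {"dx":0,"dy":0,"dz":0,"rx":0,"ry":0,"rz":0,"gripper":0},
])

```text
clock: 19.57
tcp_pos: [0.5152, 0.0375, 0.0794]
eef_rot: [-0.674, -0.214, 0.214, 0.674]
force: [0.5, 0.1, 0.2]
gripper_width: 0.001
```

```bash
python3 - <<'E'
from h import *
st();  im,d=grab('scene','s15');print(nutang('scene',d,50))
E
```

```text
t 19.5667 tcp [515.2  37.5  79.4] alpha 35.19 tilt [-1.e-04 -1.e+00  1.e-04] axis in tool x,z [28.1 16.8] F tool [ 0.5 -0.2 -0.3] j [ 0.08 -0.35  0.35  0.11] g 0.001
(np.float64(41.0), np.float64(91.5281352102544), 160)
```

Emit:
move_arm([
  {"dx":-0.0003,"dy":0,"dz":0.0005,"rx":0,"ry":1,"rz":0,"gripper":0},
  {"dx":0,"dy":0,"dz":0,"rx":0,"ry":0,"rz":0,"gripper":0},
])

```text
clock: 19.78
tcp_pos: [0.5147, 0.0377, 0.0794]
eef_rot: [-0.676, -0.208, 0.208, 0.676]
force: [0.2, -0.9, -0.2]
gripper_width: -0.001
```

Emit:
move_arm([
  {"dx":-0.0003,"dy":0,"dz":0.0005,"rx":0,"ry":1,"rz":0,"gripper":0},
  {"dx":0,"dy":0,"dz":0,"rx":0,"ry":0,"rz":0,"gripper":0},
])

```text
clock: 19.95
tcp_pos: [0.5142, 0.038, 0.0794]
eef_rot: [-0.678, -0.202, 0.202, 0.678]
force: [0.0, -0.7, -0.3]
gripper_width: -0.001
```

```bash
python3 - <<'E'
from h import *
st();  im,d=grab('scene','s16');print(nutang('scene',d,50))
E
```

```text
t 19.95 tcp [514.2  38.   79.4] alpha 33.19 tilt [ 0. -1.  0.] axis in tool x,z [28.1 16.8] F tool [-0.4  0.3 -0.6] j [ 0.07 -0.34  0.34  0.08] g -0.001
(np.float64(39.0), np.float64(89.76360279236025), 169)
```

Emit:
move_arm([
  {"dx":-0.0003,"dy":0,"dz":0.0005,"rx":0,"ry":1,"rz":0,"gripper":0},
  {"dx":0,"dy":0,"dz":0,"rx":0,"ry":0,"rz":0,"gripper":0},
])

```text
clock: 20.17
tcp_pos: [0.5136, 0.0383, 0.0794]
eef_rot: [-0.679, -0.196, 0.196, 0.679]
force: [0.4, -0.8, -0.1]
gripper_width: 0.003
```

Emit:
move_arm([
  {"dx":-0.0003,"dy":0,"dz":0.0005,"rx":0,"ry":1,"rz":0,"gripper":0},
  {"dx":0,"dy":0,"dz":0,"rx":0,"ry":0,"rz":0,"gripper":0},
])

```text
clock: 20.33
tcp_pos: [0.5131, 0.0385, 0.0794]
eef_rot: [-0.681, -0.19, 0.19, 0.681]
force: [0.6, 0.4, -1.1]
gripper_width: 0.003
```

```bash
python3 - <<'E'
from h import *
st();  im,d=grab('scene','s17');print(nutang('scene',d,50)); P=pts('scene',d)
P=P.reshape(-1,3); q=P[:,:2]*1000-A; a=np.radians(101.7); u=q@[np.cos(a),np.sin(a)]; v=q@[np.sin(a),-np.cos(a)]
for lo,hi in((-90,-55),(35,65)):
    S=P[(u>lo)&(u<hi)&(abs(v)<11)&(P[:,2]>.06)&(P[:,2]<.083)]; print(len(S),np.median(S[:,2]))
E
```

```text
t 20.3333 tcp [513.1  38.5  79.4] alpha 31.18 tilt [-0. -1.  0.] axis in tool x,z [28.1 16.8] F tool [0.7 1.1 0. ] j [ 0.06 -0.34  0.33  0.05] g 0.003
(np.float64(36.0), np.float64(97.27873202338353), 169)
7 0.06830673085715899
89 0.06768291623257194
```

Emit:
move_arm([
  {"dx":-0.0003,"dy":0,"dz":0.0005,"rx":0,"ry":1,"rz":0,"gripper":0},
  {"dx":0,"dy":0,"dz":0,"rx":0,"ry":0,"rz":0,"gripper":0},
])

```text
clock: 20.55
tcp_pos: [0.5126, 0.0388, 0.0794]
eef_rot: [-0.683, -0.184, 0.184, 0.683]
force: [1.3, -0.4, -1.1]
gripper_width: 0.002
```

Emit:
move_arm([
  {"dx":-0.0003,"dy":0,"dz":0.0005,"rx":0,"ry":1,"rz":0,"gripper":0},
  {"dx":0,"dy":0,"dz":0,"rx":0,"ry":0,"rz":0,"gripper":0},
])

```text
clock: 20.72
tcp_pos: [0.5121, 0.0391, 0.0794]
eef_rot: [-0.684, -0.178, 0.178, 0.684]
force: [1.4, 0.5, -0.1]
gripper_width: 0.003
```

```bash
python3 - <<'E'
from h import *
st();  im,d=grab('scene','s18');print(nutang('scene',d,50))
E
```

```text
t 20.7167 tcp [512.1  39.1  79.4] alpha 29.18 tilt [-0. -1.  0.] axis in tool x,z [28.1 16.7] F tool [ 1.4  0.1 -0.2] j [ 0.05 -0.33  0.32  0.02] g 0.003
(np.float64(35.0), np.float64(92.909056676859), 160)
```

```bash
python3 - <<'E'
from h import *
a=[]
for k in(13,18):
    im=np.load(f'pics/s{k}.npz')['im'];a.append(cv2.resize(im[165:225,240:290],(390,468),interpolation=cv2.INTER_CUBIC))
cv2.imwrite('pics/c1.png',np.hstack(a)[:,:,::-1])
E
```

```text
(no output)
```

View pics/c1.png

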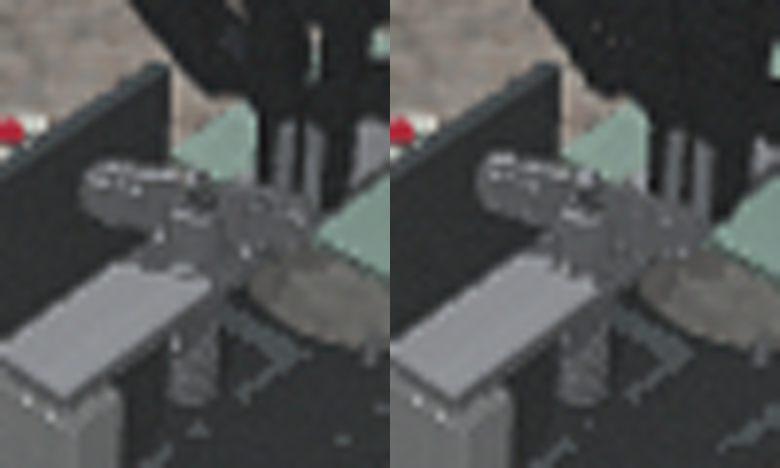

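Emit:
move_arm([
  {"dx":-0.0003,"dy":0,"dz":0.0005,"rx":0,"ry":1,"rz":0,"gripper":0},
  {"dx":0,"dy":0,"dz":0,"rx":0,"ry":0,"rz":0,"gripper":0},
])

```text
clock: 20.93
tcp_pos: [0.5116, 0.0393, 0.0794]
eef_rot: [-0.686, -0.172, 0.172, 0.686]
force: [-0.3, 0.6, 0.7]
gripper_width: 0.004
```

Emit:
move_arm([
  {"dx":-0.0003,"dy":0,"dz":0.0005,"rx":0,"ry":1,"rz":0,"gripper":0},
  {"dx":0,"dy":0,"dz":0,"rx":0,"ry":0,"rz":0,"gripper":0},
])

```text
clock: 21.1
tcp_pos: [0.5111, 0.0397, 0.0794]
eef_rot: [-0.687, -0.166, 0.166, 0.687]
force: [0.9, -0.3, 0.0]
gripper_width: -0.0
```

Emit:
move_arm([
  {"dx":-0.0003,"dy":0,"dz":0.0005,"rx":0,"ry":1,"rz":0,"gripper":0},
  {"dx":0,"dy":0,"dz":0,"rx":0,"ry":0,"rz":0,"gripper":0},
])

```text
clock: 21.27
tcp_pos: [0.5106, 0.04, 0.0794]
eef_rot: [-0.689, -0.16, 0.16, 0.689]
force: [0.7, 0.0, -1.3]
gripper_width: -0.004
```

```bash
python3 - <<'E'
from h import *
st();  im,d=grab('scene','s19');print(nutang('scene',d,50))
E
```

```text
t 21.2667 tcp [510.6  40.   79.4] alpha 26.19 tilt [ 0. -1.  0.] axis in tool x,z [28.1 16.7] F tool [ 0.7  1.3 -0.3] j [ 0.04 -0.31  0.31 -0.02] g -0.004
(np.float64(33.0), np.float64(90.24042382934365), 158)
```

Emit:
move_arm([
  {"dx":-0.0005,"dy":0,"dz":0.001,"rx":0,"ry":2,"rz":0,"gripper":0},
  {"dx":-0.0005,"dy":0,"dz":0.001,"rx":0,"ry":2,"rz":0,"gripper":0},
  {"dx":0,"dy":0,"dz":0,"rx":0,"ry":0,"rz":0,"gripper":0},
])

```text
clock: 21.57
tcp_pos: [0.5087, 0.0414, 0.0794]
eef_rot: [0.694, 0.136, -0.136, -0.694]
force: [0.6, -0.1, -0.6]
gripper_width: -0.001
```

Emit:
move_arm([
  {"dx":-0.0005,"dy":0,"dz":0.001,"rx":0,"ry":2,"rz":0,"gripper":0},
  {"dx":-0.0005,"dy":0,"dz":0.001,"rx":0,"ry":2,"rz":0,"gripper":0},
  {"dx":0,"dy":0,"dz":0,"rx":0,"ry":0,"rz":0,"gripper":0},
])

```text
clock: 21.82
tcp_pos: [0.5071, 0.0428, 0.0794]
eef_rot: [0.698, 0.112, -0.112, -0.698]
force: [-0.3, -0.4, 0.2]
gripper_width: 0.002
```

```bash
python3 - <<'E'
from h import *
st();  im,d=grab('scene','s20');print(nutang('scene',d,50))
cv2.imwrite('pics/s20z.png',cv2.resize(im[165:225,240:290],(390,468),interpolation=cv2.INTER_CUBIC)[:,:,::-1])
E
```

```text
t 21.8167 tcp [507.1  42.8  79.4] alpha 18.25 tilt [-3.e-04 -1.e+00 -1.e-04] axis in tool x,z [28.  16.6] F tool [-0.4 -0.2 -0.3] j [ 0.01 -0.27  0.27 -0.14] g 0.002
(np.float64(23.0), np.float64(88.69797478289784), 152)
```

View pics/s20z.png

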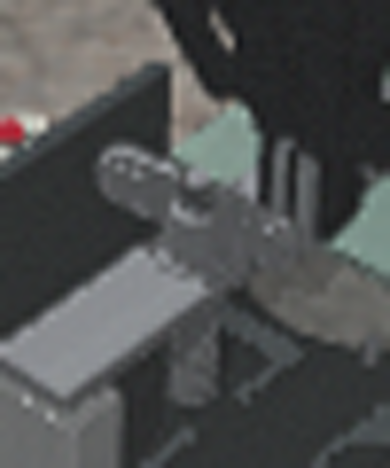

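Emit:
move_arm([
  {"dx":-0.0016,"dy":0,"dz":0.00305,"rx":0,"ry":6,"rz":0,"gripper":0},
  {"dx":-0.0016,"dy":0,"dz":0.00305,"rx":0,"ry":6,"rz":0,"gripper":0},
  {"dx":-0.0016,"dy":0,"dz":0.00305,"rx":0,"ry":6,"rz":0,"gripper":0},
  {"dx":-0.0016,"dy":0,"dz":0.00305,"rx":0,"ry":6,"rz":0,"gripper":0},
  {"dx":-0.0016,"dy":0,"dz":0.00305,"rx":0,"ry":6,"rz":0,"gripper":0},
  {"dx":-0.0016,"dy":0,"dz":0.00305,"rx":0,"ry":6,"rz":0,"gripper":0},
  {"dx":-0.0016,"dy":0,"dz":0.00305,"rx":0,"ry":6,"rz":0,"gripper":0},
  {"dx":-0.0016,"dy":0,"dz":0.00305,"rx":0,"ry":6,"rz":0,"gripper":0},
])

```text
clock: 22.53
tcp_pos: [0.4958, 0.0671, 0.0794]
eef_rot: [0.683, -0.183, 0.182, -0.683]
force: [-0.1, -1.0, -0.2]
gripper_width: 0.001
```

Emit:
move_arm([
  {"dx":-0.0016,"dy":0,"dz":0.003,"rx":0,"ry":6,"rz":0,"gripper":0},
  {"dx":-0.0016,"dy":0,"dz":0.003,"rx":0,"ry":6,"rz":0,"gripper":0},
  {"dx":-0.0016,"dy":0,"dz":0.003,"rx":0,"ry":6,"rz":0,"gripper":0},
  {"dx":-0.0016,"dy":0,"dz":0.003,"rx":0,"ry":6,"rz":0,"gripper":0},
  {"dx":-0.0016,"dy":0,"dz":0.003,"rx":0,"ry":6,"rz":0,"gripper":0},
  {"dx":-0.0016,"dy":0,"dz":0.003,"rx":0,"ry":6,"rz":0,"gripper":0},
  {"dx":-0.0016,"dy":0,"dz":0.003,"rx":0,"ry":6,"rz":0,"gripper":0},
  {"dx":-0.0016,"dy":0,"dz":0.003,"rx":0,"ry":6,"rz":0,"gripper":0},
])

```text
clock: 23.2
tcp_pos: [0.5059, 0.0917, 0.0793]
eef_rot: [0.55, -0.445, 0.444, -0.55]
force: [-1.8, -0.5, -1.7]
gripper_width: -0.003
```

```bash
python3 - <<'E'
from h import *
st()
E
```

```text
t 23.2 tcp [505.9  91.7  79.3] alpha -77.88 tilt [-2.e-04 -1.e+00 -7.e-04] axis in tool x,z [28.5 17. ] F tool [ 0.1  1.7 -1.9] j [-0.43  0.18 -0.19 -1.47] g -0.003
```

Emit:
move_arm([
  {"dx":-0.0016,"dy":0,"dz":0.003,"rx":0,"ry":6,"rz":0,"gripper":0},
  {"dx":-0.0016,"dy":0,"dz":0.003,"rx":0,"ry":6,"rz":0,"gripper":0},
  {"dx":-0.0016,"dy":0,"dz":0.003,"rx":0,"ry":6,"rz":0,"gripper":0},
  {"dx":0,"dy":0,"dz":-0.0025,"rx":0,"ry":0,"rz":0,"gripper":0},
  {"dx":0,"dy":0,"dz":-0.003,"rx":0,"ry":0,"rz":0,"gripper":0},
  {"dx":0,"dy":-0.02,"dz":0,"rx":0,"ry":0,"rz":0,"gripper":0},
  {"dx":0,"dy":-0.02,"dz":0,"rx":0,"ry":0,"rz":0,"gripper":0},
  {"dx":0,"dy":-0.015,"dz":0,"rx":0,"ry":0,"rz":0,"gripper":0},
])

```text
clock: 23.87
tcp_pos: [0.5087, 0.0974, 0.1355]
eef_rot: [0.476, -0.523, 0.523, -0.476]
force: [-0.5, -0.4, 1.0]
gripper_width: -0.0
```

Emit:
move_arm([
  {"dx":0.0029,"dy":0,"dz":-0.00325,"rx":0,"ry":-7,"rz":0,"gripper":0},
  {"dx":0.0029,"dy":0,"dz":-0.00325,"rx":0,"ry":-7,"rz":0,"gripper":0},
  {"dx":0.0029,"dy":0,"dz":-0.00325,"rx":0,"ry":-7,"rz":0,"gripper":0},
  {"dx":0.0029,"dy":0,"dz":-0.00325,"rx":0,"ry":-7,"rz":0,"gripper":0},
  {"dx":0.0029,"dy":0,"dz":-0.00325,"rx":0,"ry":-7,"rz":0,"gripper":0},
  {"dx":0.0029,"dy":0,"dz":-0.00325,"rx":0,"ry":-7,"rz":0,"gripper":0},
  {"dx":0.0029,"dy":0,"dz":-0.00325,"rx":0,"ry":-7,"rz":0,"gripper":0},
  {"dx":0.0029,"dy":0,"dz":-0.00325,"rx":0,"ry":-7,"rz":0,"gripper":0},
])

```text
clock: 24.53
tcp_pos: [0.4921, 0.0682, 0.1345]
eef_rot: [0.666, -0.236, 0.237, -0.666]
force: [-0.1, 0.1, -0.6]
gripper_width: -0.001
```

Emit:
move_arm([
  {"dx":0.0029,"dy":0,"dz":-0.00325,"rx":0,"ry":-7,"rz":0,"gripper":0},
  {"dx":0.0029,"dy":0,"dz":-0.00325,"rx":0,"ry":-7,"rz":0,"gripper":0},
  {"dx":0.0029,"dy":0,"dz":-0.00325,"rx":0,"ry":-7,"rz":0,"gripper":0},
  {"dx":0.0029,"dy":0,"dz":-0.00325,"rx":0,"ry":-7,"rz":0,"gripper":0},
  {"dx":0.0029,"dy":0,"dz":-0.00325,"rx":0,"ry":-7,"rz":0,"gripper":0},
  {"dx":0.0029,"dy":0,"dz":-0.00325,"rx":0,"ry":-7,"rz":0,"gripper":0},
  {"dx":0.0029,"dy":0,"dz":-0.00325,"rx":0,"ry":-7,"rz":0,"gripper":0},
  {"dx":0.0029,"dy":0,"dz":-0.00325,"rx":0,"ry":-7,"rz":0,"gripper":0},
])

```text
clock: 25.2
tcp_pos: [0.5073, 0.0381, 0.1346]
eef_rot: [0.7, 0.104, -0.104, -0.699]
force: [1.0, -0.6, 1.0]
gripper_width: -0.006
```

Emit:
move_arm([
  {"dx":0.0029,"dy":0,"dz":-0.00325,"rx":0,"ry":-7,"rz":0,"gripper":0},
  {"dx":0.0029,"dy":0,"dz":-0.00325,"rx":0,"ry":-7,"rz":0,"gripper":0},
  {"dx":0.0029,"dy":0,"dz":-0.00325,"rx":0,"ry":-7,"rz":0,"gripper":0},
  {"dx":0.0029,"dy":0,"dz":-0.00325,"rx":0,"ry":-7,"rz":0,"gripper":0},
  {"dx":0.0029,"dy":0,"dz":-0.00325,"rx":0,"ry":-7,"rz":0,"gripper":0},
  {"dx":0.0029,"dy":0,"dz":-0.00325,"rx":0,"ry":-7,"rz":0,"gripper":0},
  {"dx":0.0029,"dy":0,"dz":-0.00325,"rx":0,"ry":-7,"rz":0,"gripper":0},
  {"dx":0.0029,"dy":0,"dz":-0.00325,"rx":0,"ry":-7,"rz":0,"gripper":0},
])

```text
clock: 25.87
tcp_pos: [0.5407, 0.0339, 0.1347]
eef_rot: [0.569, 0.42, -0.42, -0.569]
force: [-0.5, 0.1, 0.1]
gripper_width: -0.0
```

Emit:
move_arm([
  {"dx":0.0029,"dy":0,"dz":-0.00325,"rx":0,"ry":-7,"rz":0,"gripper":0},
  {"dx":0.0029,"dy":0,"dz":-0.00325,"rx":0,"ry":-7,"rz":0,"gripper":0},
  {"dx":0,"dy":0,"dz":0,"rx":0,"ry":0,"rz":0,"gripper":0},
])

```text
clock: 26.12
tcp_pos: [0.5487, 0.0383, 0.1345]
eef_rot: [0.514, 0.487, -0.486, -0.513]
force: [-0.2, 0.3, -1.3]
gripper_width: -0.003
```

```bash
python3 - <<'E'
from h import *
st();  im,d=grab('scene','s21');print(nutang('scene',d,90))
cv2.imwrite('pics/s21z.png',cv2.resize(im[130:260,200:330],(600,600),interpolation=cv2.INTER_CUBIC)[:,:,::-1])
E
```

```text
t 26.1167 tcp [548.7  38.3 134.5] alpha 86.88 tilt [ 4.e-04 -1.e+00 -9.e-04] axis in tool x,z [28.  21.8] F tool [0.2 1.3 0.2] j [ 0.2  -0.52  0.38  0.99] g -0.003
(np.float64(88.0), np.float64(56.053001882569916), 96)
```

View pics/s21z.png

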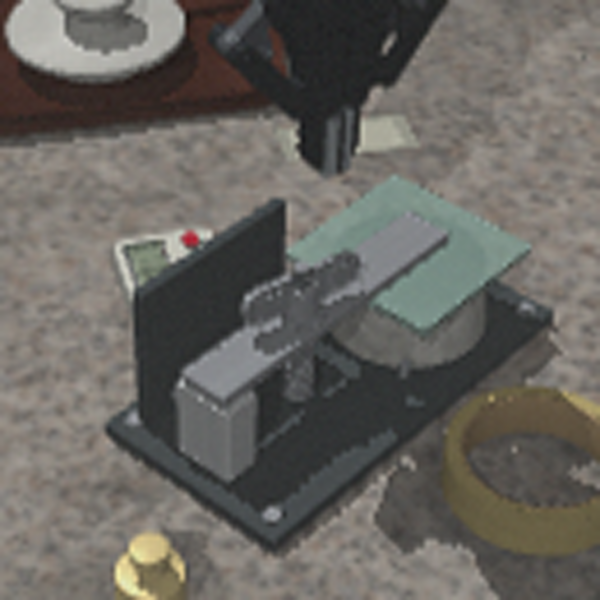

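Emit:
move_arm([
  {"dx":0,"dy":0.02,"dz":0,"rx":0,"ry":0,"rz":0,"gripper":0},
  {"dx":0,"dy":0.02,"dz":0,"rx":0,"ry":0,"rz":0,"gripper":0},
  {"dx":0,"dy":0.0145,"dz":0,"rx":0,"ry":0,"rz":0,"gripper":0},
  {"dx":0,"dy":0,"dz":0.0025,"rx":0,"ry":0,"rz":0,"gripper":0},
  {"dx":0,"dy":0,"dz":0.0025,"rx":0,"ry":0,"rz":0,"gripper":0},
  {"dx":-0.00135,"dy":0.0001,"dz":0.00255,"rx":0,"ry":5,"rz":0,"gripper":0},
  {"dx":-0.00135,"dy":0.0001,"dz":0.00255,"rx":0,"ry":5,"rz":0,"gripper":0},
  {"dx":-0.00135,"dy":0,"dz":0.00255,"rx":0,"ry":5,"rz":0,"gripper":0},
])

```text
clock: 26.83
tcp_pos: [0.5355, 0.0357, 0.0811]
eef_rot: [0.576, 0.411, -0.41, -0.576]
force: [1.9, 0.5, -1.4]
gripper_width: -0.002
```

Emit:
move_arm([
  {"dx":-0.00135,"dy":0,"dz":0.0025,"rx":0,"ry":5,"rz":0,"gripper":0},
  {"dx":-0.00135,"dy":0,"dz":0.0025,"rx":0,"ry":5,"rz":0,"gripper":0},
  {"dx":-0.0008,"dy":0,"dz":0.0015,"rx":0,"ry":3,"rz":0,"gripper":0},
  {"dx":-0.0008,"dy":0,"dz":0.0015,"rx":0,"ry":3,"rz":0,"gripper":0},
  {"dx":0,"dy":0,"dz":0,"rx":0,"ry":0,"rz":0,"gripper":0},
])

```text
clock: 27.25
tcp_pos: [0.5264, 0.0353, 0.0811]
eef_rot: [0.627, 0.327, -0.326, -0.627]
force: [0.5, -0.2, -0.2]
gripper_width: 0.002
```

```bash
python3 - <<'E'
from h import *
st();  im,d=grab('scene','s22');print(nutang('scene',d,60))
E
```

```text
t 27.25 tcp [526.4  35.3  81.1] alpha 55.07 tilt [ 0.001  -1.     -0.0014] axis in tool x,z [27.6 16.6] F tool [ 0.1  0.2 -0.5] j [ 0.06 -0.33  0.32  0.49] g 0.002
(np.float64(63.0), np.float64(85.6556012137211), 164)
```

Emit:
move_arm([
  {"dx":-0.0008,"dy":0,"dz":0.0015,"rx":0,"ry":3,"rz":0,"gripper":0},
  {"dx":-0.0008,"dy":0,"dz":0.0015,"rx":0,"ry":3,"rz":0,"gripper":0},
  {"dx":-0.0005,"dy":0,"dz":0.001,"rx":0,"ry":2,"rz":0,"gripper":0},
  {"dx":-0.0005,"dy":0,"dz":0.001,"rx":0,"ry":2,"rz":0,"gripper":0},
  {"dx":0,"dy":0,"dz":0,"rx":0,"ry":0,"rz":0,"gripper":0},
])

```text
clock: 27.72
tcp_pos: [0.5209, 0.0363, 0.0804]
eef_rot: [0.653, 0.272, -0.272, -0.653]
force: [0.8, -0.0, -0.1]
gripper_width: -0.001
```

Emit:
move_arm([
  {"dx":-0.0003,"dy":0,"dz":0.0005,"rx":0,"ry":1,"rz":0,"gripper":0},
  {"dx":-0.0003,"dy":0,"dz":0.0005,"rx":0,"ry":1,"rz":0,"gripper":0},
  {"dx":0,"dy":0,"dz":0,"rx":0,"ry":0,"rz":0,"gripper":0},
])

```text
clock: 27.97
tcp_pos: [0.5197, 0.0365, 0.0799]
eef_rot: [0.657, 0.261, -0.26, -0.657]
force: [0.2, -1.2, -0.0]
gripper_width: -0.001
```

```bash
python3 - <<'E'
from h import *
st();  im,d=grab('scene','s23');print(nutang('scene',d,60))
E
```

```text
t 27.9667 tcp [519.7  36.5  79.9] alpha 43.23 tilt [ 3.e-04 -1.e+00 -2.e-04] axis in tool x,z [27.5 16.5] F tool [-0.6  0.  -1. ] j [ 0.02 -0.27  0.27  0.32] g -0.001
(np.float64(50.0), np.float64(86.90632542191454), 159)
```

Now half-millimetre steps, checking the force after each.

Emit:
move_arm([
  {"dx":-0.0003,"dy":0,"dz":0.0005,"rx":0,"ry":1,"rz":0,"gripper":0},
  {"dx":-0.0003,"dy":0,"dz":0.0005,"rx":0,"ry":1,"rz":0,"gripper":0},
  {"dx":0,"dy":0,"dz":0,"rx":0,"ry":0,"rz":0,"gripper":0},
])

```text
clock: 28.27
tcp_pos: [0.5184, 0.0369, 0.0797]
eef_rot: [-0.662, -0.249, 0.249, 0.662]
force: [0.5, -0.1, 0.6]
gripper_width: 0.001
```

Emit:
move_arm([
  {"dx":-0.0003,"dy":0,"dz":0.0005,"rx":0,"ry":1,"rz":0,"gripper":0},
  {"dx":0,"dy":0,"dz":0,"rx":0,"ry":0,"rz":0,"gripper":0},
])

```text
clock: 28.43
tcp_pos: [0.5178, 0.0371, 0.0797]
eef_rot: [-0.664, -0.243, 0.243, 0.664]
force: [0.7, 0.3, 0.4]
gripper_width: -0.001
```

```bash
python3 - <<'E'
from h import *
st();  im,d=grab('scene','s24');print(nutang('scene',d,60))
E
```

```text
t 28.4333 tcp [517.8  37.1  79.7] alpha 40.2 tilt [-0.e+00 -1.e+00  1.e-04] axis in tool x,z [27.7 16.3] F tool [ 0.7 -0.4 -0.2] j [ 0.01 -0.26  0.26  0.28] g -0.001
(np.float64(47.0), np.float64(83.54300515402281), 155)
```

Emit:
move_arm([
  {"dx":-0.0003,"dy":0,"dz":0.0005,"rx":0,"ry":1,"rz":0,"gripper":0},
  {"dx":0,"dy":0,"dz":0,"rx":0,"ry":0,"rz":0,"gripper":0},
])

```text
clock: 28.65
tcp_pos: [0.5173, 0.0373, 0.0797]
eef_rot: [-0.666, -0.237, 0.237, 0.666]
force: [0.7, -0.0, 0.4]
gripper_width: -0.005
```

Emit:
move_arm([
  {"dx":-0.0003,"dy":0,"dz":0.0005,"rx":0,"ry":1,"rz":0,"gripper":0},
  {"dx":0,"dy":0,"dz":0,"rx":0,"ry":0,"rz":0,"gripper":0},
])

```text
clock: 28.82
tcp_pos: [0.5169, 0.0374, 0.0797]
eef_rot: [0.668, 0.231, -0.231, -0.668]
force: [1.7, -0.1, -1.0]
gripper_width: 0.003
```

```bash
python3 - <<'E'
from h import *
st()
E
```

```text
t 28.8167 tcp [516.9  37.4  79.7] alpha 38.18 tilt [ 1.e-04 -1.e+00 -1.e-04] axis in tool x,z [27.7 16.4] F tool [ 1.2  1.  -1.1] j [-0.   -0.25  0.25  0.25] g 0.003
```

Emit:
move_arm([
  {"dx":-0.0003,"dy":0,"dz":0.0005,"rx":0,"ry":1,"rz":0,"gripper":0},
  {"dx":0,"dy":0,"dz":0,"rx":0,"ry":0,"rz":0,"gripper":0},
])

```text
clock: 28.98
tcp_pos: [0.5166, 0.0373, 0.0798]
eef_rot: [0.67, 0.225, -0.225, -0.67]
force: [3.7, -3.1, -1.5]
gripper_width: -0.002
```

```bash
python3 - <<'E'
from h import *
st()
E
```

```text
t 28.9833 tcp [516.6  37.3  79.8] alpha 37.15 tilt [ 4.e-04 -1.e+00 -6.e-04] axis in tool x,z [27.6 16.8] F tool [ 1.1  1.5 -4.7] j [-0.   -0.24  0.24  0.24] g -0.002
```

Emit:
move_arm([
  {"dx":-0.0003,"dy":0,"dz":0.0005,"rx":0,"ry":1,"rz":0,"gripper":0},
  {"dx":0,"dy":0,"dz":0,"rx":0,"ry":0,"rz":0,"gripper":0},
])

```text
clock: 29.15
tcp_pos: [0.5164, 0.0373, 0.0798]
eef_rot: [0.672, 0.22, -0.219, -0.672]
force: [5.6, -5.1, -3.3]
gripper_width: 0.001
```

```bash
python3 - <<'E'
from h import *
st();  im,d=grab('scene','s25');print(nutang('scene',d,60))
E
```

```text
t 29.15 tcp [516.4  37.3  79.8] alpha 36.14 tilt [ 7.e-04 -1.e+00 -1.e-03] axis in tool x,z [27.6 17.2] F tool [ 1.5  3.3 -7.5] j [-0.01 -0.24  0.24  0.22] g 0.001
(np.float64(45.0), np.float64(85.55710531059594), 151)
```

Emit:
move_arm([
  {"dx":0,"dy":0,"dz":-0.003,"rx":0,"ry":0,"rz":0,"gripper":0},
  {"dx":0,"dy":0,"dz":-0.004,"rx":0,"ry":0,"rz":0,"gripper":0},
  {"dx":0,"dy":-0.02,"dz":0,"rx":0,"ry":0,"rz":0,"gripper":0},
  {"dx":0,"dy":-0.03,"dz":0,"rx":0,"ry":0,"rz":0,"gripper":0},
  {"dx":0,"dy":-0.03,"dz":0,"rx":0,"ry":0,"rz":0,"gripper":0},
  {"dx":0,"dy":-0.03,"dz":0,"rx":0,"ry":0,"rz":0,"gripper":0},
  {"dx":-0.03,"dy":0,"dz":-0.02,"rx":0,"ry":0,"rz":0,"gripper":0},
  {"dx":-0.03,"dy":0,"dz":-0.02,"rx":0,"ry":0,"rz":0,"gripper":0},
])

```text
clock: 29.87
tcp_pos: [0.4958, -0.0351, 0.1912]
eef_rot: [0.672, 0.222, -0.22, -0.672]
force: [1.6, -1.5, -1.2]
gripper_width: -0.001
```

Emit:
move_arm([
  {"dx":-0.03,"dy":0,"dz":-0.02,"rx":0,"ry":0,"rz":0,"gripper":0},
  {"dx":-0.03,"dy":0,"dz":-0.02,"rx":0,"ry":0,"rz":0,"gripper":0},
  {"dx":-0.03,"dy":0,"dz":-0.02,"rx":0,"ry":0,"rz":0,"gripper":0},
  {"dx":-0.03,"dy":0,"dz":-0.02,"rx":0,"ry":0,"rz":0,"gripper":0},
  {"dx":0,"dy":0,"dz":0,"rx":0,"ry":0,"rz":0,"gripper":0},
])

```text
clock: 30.28
tcp_pos: [0.4428, -0.1773, 0.1896]
eef_rot: [0.673, 0.217, -0.218, -0.672]
force: [-0.3, -0.9, 0.3]
gripper_width: 0.0
```

```bash
python3 - <<'E'
from h import *
st()
for n,o in(('scene','scene0'),('top','top0')):
    im,d=grab(n,n+'F'); print(n,nutang(n,d,60))
    for dd in (np.load(f'pics/{o}.npz')['d'],d):
        P=pts(n,dd).reshape(-1,3); q=P[:,:2]*1000-A; a=np.radians(101.7); u=q@[np.cos(a),np.sin(a)]; v=q@[np.sin(a),-np.cos(a)]
        S=P[(u>-95)&(u<-45)&(abs(v)<11)&(P[:,2]>.06)&(P[:,2]<.083)]; C=P[(abs(P[:,2]-.0555)<.004)&(np.hypot(P[:,0]-.546,P[:,1]+.021)<.08)]
        print(' strap z',np.median(S[:,2]),'cover',cv2.minAreaRect((C[:,:2]*1000).astype(np.float32)))
im=np.load('pics/sceneF.npz')['im'];b=np.load('pics/topF.npz')['im']
cv2.imwrite('pics/F.png',np.hstack([cv2.resize(im[150:270,210:340],(390,360)),cv2.resize(b[120:290,180:350],(360,360))])[:,:,::-1])
E
```

```text
t 30.2833 tcp [ 442.8 -177.3  189.6] alpha 35.84 tilt [-2.5e-03 -1.0e+00 -4.0e-04] axis in tool x,z [212.8 148.2] F tool [-0.7 -0.3 -0.5] j [ 0.45 -0.24  0.12  0.76] g 0.0
scene (np.float64(39.0), np.float64(73.78412904508404), 102)
 strap z 0.07441573260818202 cover ((546.743408203125, -22.803939819335938), (97.69276428222656, 99.16996765136719), 10.705842971801758)
 strap z 0.0649247823029796 cover ((546.3950805664062, -17.77239227294922), (97.89964294433594, 107.90583801269531), 12.30376148223877)
top (np.float64(40.0), np.float64(65.90476601953996), 90)
 strap z 0.07566477447082398 cover ((546.6585083007812, -11.067588806152344), (96.18998718261719, 117.4791488647461), 12.104326248168945)
 strap z 0.06615456366336836 cover ((546.8295288085938, -11.110122680664062), (96.50796508789062, 117.45487976074219), 12.166070938110352)
```

View pics/F.png

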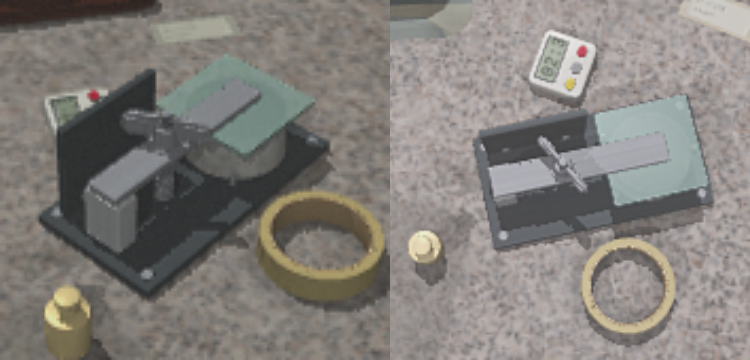

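```bash
python3 - <<'E'
from station import robot
print(robot.job_done())
E
```

```text
the job is handed in; nothing more can be done
None
```

I screwed the wing nut down to its stop by pushing the wings with the closed fingertip, then withdrew the arm and handed the job in at about 30 s of the 58 s allowed. I never pinched the nut.

- **Stop:** near the end I moved in 0.5 mm steps. The wrist force went from noise to 4.7 N and then 7.5 N while the fingertip stopped advancing, so I backed off.
- **Nut angle:** with the arm clear, the wings read 39° (scene camera) and 40° (top camera), against 40.1° worked out for the tight stop.
- **Strap:** it dropped 9.5 mm in both cameras, which is about 10.0 rad of turn. From the start angle of about 0.5 rad, that fits a tight nut at 10.5 rad.
- **Cover and loose things:** the top camera shows the cover within about 0.2 mm of where it was. The timer, tape and weight look unmoved in the pictures, but I did not measure them.

Two checks disagreed:

- **Start angle:** I first read it half a turn wrong, as 3.64 rad instead of about 0.5. I found out when the nut kept turning freely past the expected stop, so I did one more stroke.
- **Cover in the scene camera:** its final outline fit is stretched, and its centre is 5 mm from the first fit. I put this down to the lowered strap falling in the same height band. The picture and the top camera show no movement.

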